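# Hang the waste pail and set the drain valves

## Task

Get the column drain manifold ready for a run. First raise the bail of the waste pail and hang the pail by it on the hook at the drain-spout end of the manifold, so that it hangs free and level; then set the row of toggle valves so that every valve with a column standing behind it is fully open (lever down, towards you) and every valve with an empty port is fully closed (lever up). Open no valve before the pail hangs, leave the levers that are already right as they are, do not hit the columns, and do not shift or knock over the two vials, the dropper bottle and the timer that stand among the work.

Things in the scene. Friction and masses are not known exactly. Their poses are not given: they have to be found in the camera images.
- manifold: Fixed white wedge-shaped drain manifold, 250 mm long (its y), x -70..55, top z 119 mm; front is -x. Origin: on the bench under its middle. A panel slopes at 35 deg from (x -70, z 63) up to (x 9, z 119). Six toggle valves in a row on it, pivots at x -32, z 90, y -90..90, 36 mm apart. An aluminium plate (x -20..62, z 185..190, full length) overhangs the panel's upper part.
- hook (a point): Where the bail crown lies when hung: trough of the hook, manifold frame (20, -190, 141) mm, axes as the manifold's. Hook: 8 mm rod in the plane x 20, out of the -y end: axis level at z 147 to y -166, V down to z 133 at y -190, up to its tip y -207, z 147. The bar, along the manifold's x, comes in over the tip from -y and drops into the V. Below it a spout, x 20, z 96..109, ends at y -169.
- pail: Loose steel waste pail, open above: 88 mm across the rim, 74 mm at the foot, 60 mm high, about 0.36 kg. Origin: centre of its underside, z up. It starts standing on the bench, its bail lying flat to its own +y. Hung, its underside is about 14 mm above the bench.
- bail (a joint): The pail's swing bail, an 8 mm rod, hinge along the pail's x through (0, 0, 52) mm. 0 = flat towards the pail's +y, resting on stops; 1.57 = upright; swings freely, falls back if let go. Flat, in the pail's frame at z 52: arms along y at x -48 and 48, joined by a bar along x at y 71.5, straight for |x| 11..38, its middle kinked out to y 77 (the crown, which goes in the hook). 25 mm or more free between rim and bar.
- bail_crown (a point): Middle of the bail's bar (rod axis at the outward kink), 77 mm from the hinge axis.
- timer: Bystander: small white bench timer, 26 x 68 x 62 mm, standing loose in front of the manifold. Origin: centre of its underside.
- vial_a: Bystander: loose screw-cap vial, 31 mm thick, 70 mm high, standing by the pail. Origin: centre of its underside.
- dropper_a: Bystander: loose dropper bottle, 29 mm thick, 104 mm high, standing by the pail. Origin: centre of its underside.
- vial_b: Bystander: loose screw-cap vial, 28 mm thick, 62 mm high, standing in front of the manifold. Origin: centre of its underside.
- column_1: Clear plastic sample column with white packing, 21 mm thick (28 mm flange at its top), 96 mm tall, fixed on a port of the manifold, passing through the plate (top at z 215). Origin: centre of its foot, on the block's flat top (z 119). Which three of the six ports carry columns varies; the other ports are open collars, 24 mm across, 12 mm high.
- column_2: Clear plastic sample column with white packing, 21 mm thick (28 mm flange at its top), 96 mm tall, fixed on a port of the manifold, passing through the plate (top at z 215). Origin: centre of its foot, on the block's flat top (z 119). Which three of the six ports carry columns varies; the other ports are open collars, 24 mm across, 12 mm high.
- column_3: Clear plastic sample column with white packing, 21 mm thick (28 mm flange at its top), 96 mm tall, fixed on a port of the manifold, passing through the plate (top at z 215). Origin: centre of its foot, on the block's flat top (z 119). Which three of the six ports carry columns varies; the other ports are open collars, 24 mm across, 12 mm high.
- lever_1 (a joint): Lever of toggle valve 1 (not numbered in order along the row): 10 mm thick bat, tip 39.5 mm from its pivot on the panel. It swings across the row, 28 deg either side of the panel's normal. 0 = closed: up, leaning back up the slope. 0.977 = open: down, towards the robot. An over-centre spring snaps it to the nearer end and keeps it there; about 2 N at the tip flips it.
- port_1 (a point): Port of valve 1 on the manifold's flat top, axes as the manifold's: 67 mm behind (+x) and 29 mm above the pivot of lever 1. If a column stands on it, the column's origin is here.
- lever_2 (a joint): Lever of toggle valve 2 (not numbered in order along the row): 10 mm thick bat, tip 39.5 mm from its pivot on the panel. It swings across the row, 28 deg either side of the panel's normal. 0 = closed: up, leaning back up the slope. 0.977 = open: down, towards the robot. An over-centre spring snaps it to the nearer end and keeps it there; about 2 N at the tip flips it.
- port_2 (a point): Port of valve 2 on the manifold's flat top, axes as the manifold's: 67 mm behind (+x) and 29 mm above the pivot of lever 2. If a column stands on it, the column's origin is here.
- lever_3 (a joint): Lever of toggle valve 3 (not numbered in order along the row): 10 mm thick bat, tip 39.5 mm from its pivot on the panel. It swings across the row, 28 deg either side of the panel's normal. 0 = closed: up, leaning back up the slope. 0.977 = open: down, towards the robot. An over-centre spring snaps it to the nearer end and keeps it there; about 2 N at the tip flips it.
- port_3 (a point): Port of valve 3 on the manifold's flat top, axes as the manifold's: 67 mm behind (+x) and 29 mm above the pivot of lever 3. If a column stands on it, the column's origin is here.
- lever_4 (a joint): Lever of toggle valve 4 (not numbered in order along the row): 10 mm thick bat, tip 39.5 mm from its pivot on the panel. It swings across the row, 28 deg either side of the panel's normal. 0 = closed: up, leaning back up the slope. 0.977 = open: down, towards the robot. An over-centre spring snaps it to the nearer end and keeps it there; about 2 N at the tip flips it.
- port_4 (a point): Port of valve 4 on the manifold's flat top, axes as the manifold's: 67 mm behind (+x) and 29 mm above the pivot of lever 4. If a column stands on it, the column's origin is here.
- lever_5 (a joint): Lever of toggle valve 5 (not numbered in order along the row): 10 mm thick bat, tip 39.5 mm from its pivot on the panel. It swings across the row, 28 deg either side of the panel's normal. 0 = closed: up, leaning back up the slope. 0.977 = open: down, towards the robot. An over-centre spring snaps it to the nearer end and keeps it there; about 2 N at the tip flips it.
- port_5 (a point): Port of valve 5 on the manifold's flat top, axes as the manifold's: 67 mm behind (+x) and 29 mm above the pivot of lever 5. If a column stands on it, the column's origin is here.
- lever_6 (a joint): Lever of toggle valve 6 (not numbered in order along the row): 10 mm thick bat, tip 39.5 mm from its pivot on the panel. It swings across the row, 28 deg either side of the panel's normal. 0 = closed: up, leaning back up the slope. 0.977 = open: down, towards the robot. An over-centre spring snaps it to the nearer end and keeps it there; about 2 N at the tip flips it.
- port_6 (a point): Port of valve 6 on the manifold's flat top, axes as the manifold's: 67 mm behind (+x) and 29 mm above the pivot of lever 6. If a column stands on it, the column's origin is here.
Things that resemble listed ones, but are neither listed nor needed, are in the scene too. Leave any yellow look-alike of the pail alone.

How it is judged:
By the outcome, as a careful person would: the job done as asked, in the order asked, and still so for the second after the job is handed in, with the robot touching nothing.
It also fails if it takes over 64 s, if anything falls off the work surface, if the arm or the gripper's body presses on something with over 40 N, if the wrist force passes 120 N, or if a joint passes its speed limit or range.

## Robot

A 7-joint arm with a two-finger parallel gripper is mounted at the origin on a cart in front of the work surface, level with it; the furniture and walls round the work are solid. World frame = base frame: x ahead of the robot, y to its left, z up, the work surface at z = 0. Lengths are in m, angles in rad, forces in N, time in s.
With the tool pointing down it reaches from about 0.425 to 0.95 m from the base axis. Payload 4.7 kg.
Tool frame: the origin (TCP) lies midway between the tips of the shut fingers; the grasp point (between the pads) lies 19 mm behind it; z points along the fingers, y is the line along which they close (so a half turn about z gives the same grasp; the last joint's range is limited). The gripper opens to 87 mm and grips with 3 to 60 N. Pads are 19 mm wide; open, the fingers measure 117 mm over their backs; the gripper's body (75 mm by 190 mm) begins 51 mm behind the grasp point.
Start: joints at [1.216, 0.469, -0.049, 1.532, 0.024, 1.141, -0.082], TCP at [0.216, -0.639, 0.223] pointing down, gripper open.
Joint ranges: [-2.59, 2.59], [-0.33, 1.99], [-1.39, 1.29], [0.1, 2.45], [-1.04, 4.18], [0.21, 1.99], [-2.66, 2.66]. Speed limits (rad/s): [2.57, 2.57, 3.14, 3.14, 3.14, 3.14, 3.14].

## Interface

Orientations are given as a rotation vector (axis times angle).
In Python, from workcell import manip gives the robot as it stands. The module is installed in compiled form; this text tells all that it offers.
- The arm moves only by the shell command python3 -m inch 'ROWS'. ROWS is JSON, a list of rows, each a list of 3 entries, a list of its own where there are three numbers: the finger opening in m, from 0 to 0.087, then the shift along the tool's x, y, z in m, then the turn, a rotation vector about the tool's x, y, z in rad. A call has 1 to 5 rows; each row shifts and turns the commanded pose from where the row before left it, along the tool's axes as they then stand; what a row does not reach is not made up. A row lasts 1/10 s, in which the tool goes at most 50 mm and 8.59 degrees, less where a joint would pass 70% of its speed; a pose out of reach is approached as far as the arm can. A call is refused whole if a number of a shift passes 0.05 or a number of a turn 0.15, either way. A call with a gripper value outside its range is refused whole. The fingers move at their own pace and stop on an object; the grip force is fixed at half the most. Time passes only in rows, so rows that do not move let the fingers close. It gives the time, the measured TCP pose, the force, the opening and the grip force at its end, in the units of the state.
- manip.get_state(): the state, without advancing time (a new reading comes with each control period).
- manip.camera(name): name is "scene" or "side" or "wrist"; returns (picture, depth): 400x640x3 uint8, blue, green, red; 400x640 float32, m along the optical axis (not along the pixel's ray), 0 where there is no reading.
- manip.camera_params(name): a dict with "fovy" (degrees; the focal length in pixels is half the picture's height over the tangent of half this angle, whatever the lens; pixels are square), "cx", "cy" (the principal point, pixels), "D" ([k1, k2, p1, p2, k3] as OpenCV has them; the pictures are not rectified), "extrinsics" (4x4, takes a point from world to camera coordinates); the wrist camera has in their place "tool_from_camera" (4x4, takes a point from camera to tool coordinates, whose origin is the TCP and whose axes are the flange's). Camera axes: x right, y down, z forward; pixel columns grow to the right and rows downward; lengths in m; the calibration is good to about 2 mm. A picture is of the moment at which its call begins: read the wrist's pose just before it. camera_params takes no time and is no camera call.
- manip.finish_job(): hands the job in; it is judged then, once.
The state is a dict: "time_s": time; "q": joint angles; "dq": joint speeds; "joint_torque": joint torques, N m; "tcp_pos": TCP position; "tcp_rot": TCP orientation; "force": force on the tool from outside, world axes, zero at the start; "moment": the same for the moment, N m; "grip_width": finger opening in m; "gripper_force": force on a finger pad.
Only numpy, scipy, OpenCV 4.12 (cv2) and the standard library are available. Lean on these libraries where they do the work, as an engineer would, in place of code of your own. Each camera call takes 0.05 s, during which the arm holds its last target. There are 200 camera calls.

## Working session

There is one attempt and no reset: what is moved stays moved. The work goes in short steps, Python scripts to look and compute and a shell command to move; the robot and the scene stay as the last step left them, time stands still between calls to the robot, and variables do not carry over. Pictures are saved under pics/ and viewed, at most 10 in all, crops included, and the job is handed in when it is done.

```bash
mkdir -p pics; cat > h.py <<'E'
import numpy as np, cv2
from scipy.spatial.transform import Rotation as R
from workcell import manip
def K(p): 
    f=200/np.tan(np.radians(p["fovy"])/2); return np.array([[f,0,p["cx"]],[0,f,p["cy"]],[0,0,1]])
def shot(n):
    s=manip.get_state(); p=manip.camera_params(n)
    im,d=manip.camera(n)
    if n=="wrist":
        T=np.eye(4);T[:3,:3]=R.from_rotvec(s["tcp_rot"]).as_matrix();T[:3,3]=s["tcp_pos"]
        W=T@np.array(p["tool_from_camera"])
    else: W=np.linalg.inv(np.array(p["extrinsics"]))
    return dict(im=im,d=d,K=K(p),D=np.array(p["D"],float),W=W)
def ray(c,uv):
    x=cv2.undistortPoints(np.array(uv,float).reshape(-1,1,2),c["K"],c["D"])[:,0]
    return x
def pt(c,uv):  # by depth
    uv=np.array(uv).reshape(-1,2);x=ray(c,uv);z=c["d"][uv[:,1].astype(int),uv[:,0].astype(int)]
    P=np.c_[x*z[:,None],z]; return P@c["W"][:3,:3].T+c["W"][:3,3]
def plane(c,uv,z):
    x=ray(c,uv);d=np.c_[x,np.ones(len(x))]@c["W"][:3,:3].T;o=c["W"][:3,3]
    return o+d*((z-o[2])/d[:,2:])
def proj(c,P):
    M=np.linalg.inv(c["W"]);return cv2.projectPoints(np.array(P,float).reshape(-1,1,3),cv2.Rodrigues(M[:3,:3])[0],M[:3,3],c["K"],c["D"])[0][:,0]
def cloud(c):
    v,u=np.mgrid[0:400,0:640]; return pt(c,np.c_[u.ravel(),v.ravel()]).reshape(400,640,3)
E
python3 - <<'E'
from h import *
s=manip.get_state();print(s)
for n in("scene","side"):
    c=shot(n);np.savez(n+"0.npz",**c);cv2.imwrite(f"pics/{n}0.png",c["im"]);print(n,c["W"].round(3).tolist(),(c["d"]>0).mean())
print(np.array(manip.camera_params("wrist")["tool_from_camera"]).round(3).tolist(), manip.camera_params("wrist")["fovy"])
E
```

```text
{'time_s': 0.0, 'q': array([ 1.21610484,  0.46945824, -0.04859775,  1.53371084,  0.02410911,
        1.14099194, -0.08231149]), 'dq': array([ 0.00056221,  0.00120921,  0.00085312, -0.00027192,  0.00026062,
       -0.00148054,  0.00102004]), 'joint_torque': array([ 8.62200295e-05, -5.07973588e+01, -8.03948706e-02, -2.36159259e+01,
       -6.12505339e-02,  3.80869280e-02,  1.72409323e-04]), 'tcp_pos': array([ 0.21585306, -0.63891373,  0.22148096]), 'tcp_rot': array([-3.09808097e+00, -5.09218525e-01,  6.28592209e-04]), 'force': array([-0.53801527, -0.40024527,  0.20999949]), 'moment': array([ 0.00505449, -0.00707299, -0.03149694]), 'gripper_force': 0.0, 'grip_width': 0.08694665649049838}
scene [[-0.443, -0.567, 0.694, -0.4], [-0.896, 0.26, -0.36, 0.242], [0.023, -0.781, -0.624, 0.939], [0.0, 0.0, 0.0, 1.0]] 0.99597265625
side [[-0.304, -0.418, 0.856, -0.817], [-0.952, 0.149, -0.266, 0.169], [-0.016, -0.896, -0.444, 0.785], [0.0, 0.0, 0.0, 1.0]] 0.995859375
[[-0.001, -0.952, -0.306, 0.084], [1.0, -0.001, -0.001, 0.001], [0.0, -0.306, 0.952, -0.161], [0.0, 0.0, 0.0, 1.0]] 61.85234549388585
```

View pics/scene0.png

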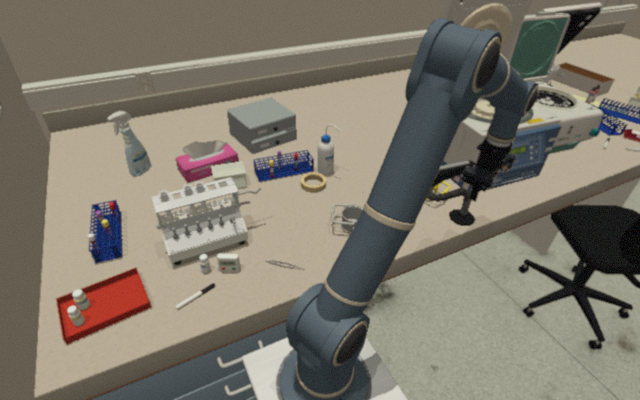

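View pics/side0.png

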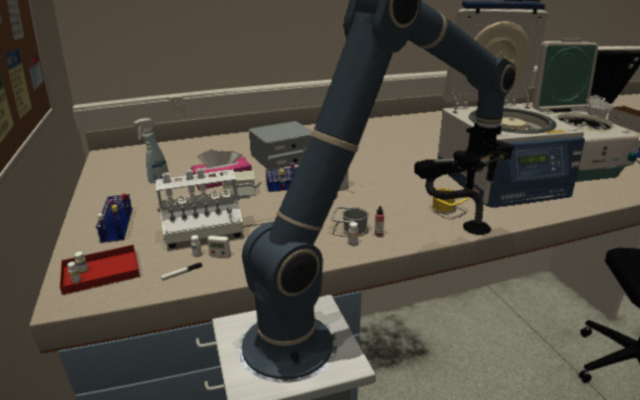

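Scene: the manifold is at (200,215), with vial_b at (205,263), the timer at (229,262) and the pail at (345,218), partly hidden. Side: steel pail (355,220), vial_a (353,233), dropper_a (380,220). The only thing that could be mistaken for the pail is the yellow pail at side (448,200), so I choose the grey one at (355,220) and will check it in a crop.

```bash
python3 - <<'E'
from h import *
s=np.load("side0.npz");c=np.load("scene0.npz")
for n,q in(("pail",(355,222)),("pailL",(345,213)),("vialA",(353,238)),("vialA2",(353,228)),("drop",(379,225)),("vb",(195,245)),("timer",(218,245)),("mfL",(165,240)),("mfR",(240,232))): print("side",n,pt(s,[q]).round(3))
for n,q in(("pail",(345,225)),("bailL",(331,222)),("mfFL",(176,258)),("mfFR",(246,245)),("vb",(205,266)),("timer",(229,265))): print("scene",n,pt(c,[q]).round(3))
a=cv2.resize(s["im"][185:260,315:415],(800,600),interpolation=cv2.INTER_CUBIC)
b=cv2.resize(c["im"][170:290,140:370],(800,417),interpolation=cv2.INTER_CUBIC)
cv2.imwrite("pics/c1.png",cv2.resize(a,(400,300)));
o=np.zeros((600,800,3),np.uint8);o[:417]=b;o[417:,:244]=cv2.resize(a,(244,183));cv2.imwrite("pics/c1.png",o)
E
```

```text
side pail [[ 0.413 -0.333  0.05 ]]
side pailL [[ 0.486 -0.326  0.048]]
side vialA [[ 0.356 -0.304  0.028]]
side vialA2 [[ 0.364 -0.306  0.06 ]]
side drop [[ 0.383 -0.404  0.042]]
side vb [[0.456 0.17  0.04 ]]
side timer [[0.429 0.103 0.042]]
side mfL [[0.521 0.259 0.037]]
side mfR [[0.54  0.021 0.011]]
scene pail [[ 0.444 -0.312  0.025]]
scene bailL [[ 0.499 -0.288  0.003]]
scene mfFL [[0.524 0.243 0.035]]
scene mfFR [[0.518 0.022 0.002]]
scene vb [[0.456 0.17  0.032]]
scene timer [[0.432 0.103 0.03 ]]
```

View pics/c1.png

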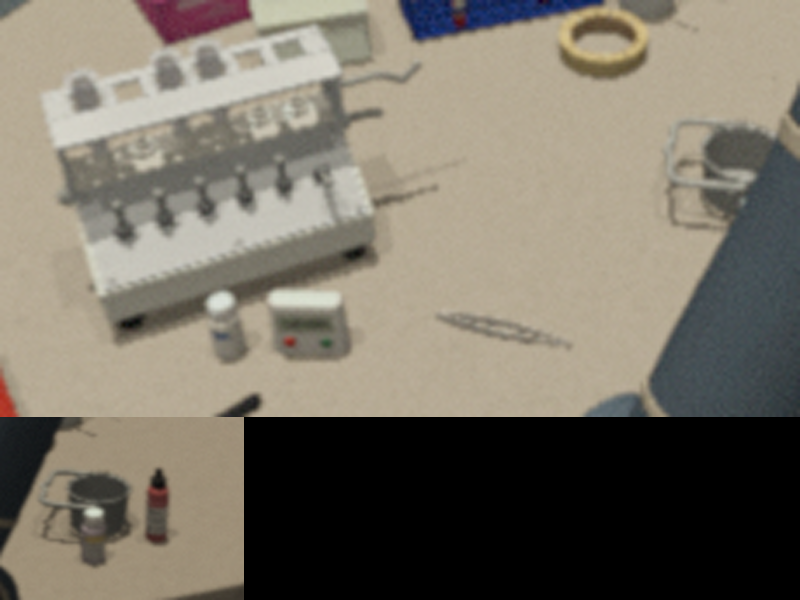

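The crop confirms the grey steel pail: bail flat towards the manifold, vial_a in front, red dropper bottle to its right. The plate shows columns at positions 1, 3 and 4 from the left. Positions 2, 5 and 6 are empty. I'm moving the wrist camera over the pail now.

```bash
python3 -m inch '[[0.087,[0.03,-0.028,-0.006],[0,0,0]],[0.087,[0.03,-0.028,-0.006],[0,0,0]],[0.087,[0.03,-0.028,-0.006],[0,0,0]],[0.087,[0.03,-0.028,-0.006],[0,0,0]],[0.087,[0.03,-0.028,-0.006],[0,0,0]]]'
python3 -m inch '[[0.087,[0.03,-0.028,-0.006],[0,0,0.0]],[0.087,[0.03,-0.028,-0.006],[0,0,0]],[0.087,[0.03,-0.028,0],[0,0,0.11]],[0.087,[0.025,-0.025,0],[0,0,0.11]],[0.087,[0.02,-0.02,0],[0,0,0.11]]]'
python3 -m inch '[[0.087,[0,0,0],[0,0,0]],[0.087,[0,0,0],[0,0,0]]]'
cat >> h.py <<'E'
def rep(m="w"):
    s=manip.get_state();T=R.from_rotvec(s["tcp_rot"]).as_matrix()
    print("t",s["time_s"],"tcp",s["tcp_pos"].round(4),"x",T[:,0].round(3),"z",T[:,2].round(3),"F",s["force"].round(1),"w",round(s["grip_width"],4),"gf",s["gripper_force"]); return s,T
E
python3 - <<'E'
from h import *
rep()
c=shot("wrist");np.savez("w1.npz",**c);cv2.imwrite("pics/w1.png",c["im"])
E
```

```text
time_s: 0.6
tcp_pos: [0.2775, -0.4782, 0.2493]
tcp_rot: [3.095, 0.447, -0.083]
force: [-69.9, -35.7, -2.3]
grip_width: 0.0872
gripper_force: 32.4
time_s: 1.1
tcp_pos: [0.4091, -0.2963, 0.2645]
tcp_rot: [-3.141, 0.011, 0.0]
force: [0.7, -0.4, 0.6]
grip_width: 0.0869
gripper_force: 0.0
time_s: 1.3
tcp_pos: [0.4085, -0.2984, 0.2643]
tcp_rot: [3.141, -0.003, -0.001]
force: [-0.3, -0.9, -0.7]
grip_width: 0.0872
gripper_force: 0.0
t 1.3 tcp [ 0.4085 -0.2984  0.2643] x [ 1.    -0.002 -0.001] z [-0.001 -0.    -1.   ] F [-0.3 -0.9 -0.7] w 0.0872 gf 0.0
```

View pics/w1.png

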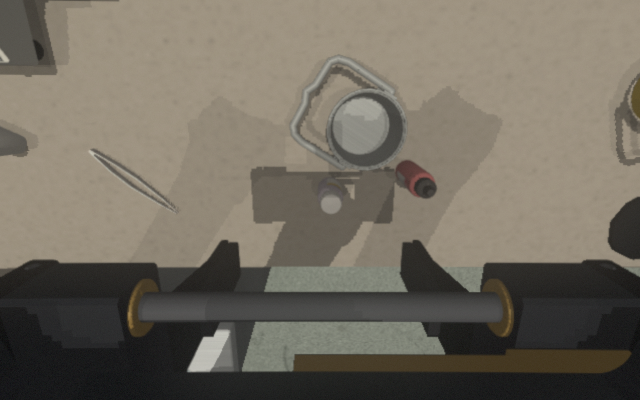

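The wrist view has +x up and +y left. The pail rim is centred near (367,128) and its bail lies to the upper left: bar from (338,58) to (296,128), kink about (308,93). vial_a is at (331,203), dropper_a at (416,180), the yellow pail at the right edge, and the manifold corner at top left.

```bash
python3 - <<'E'
from h import *
c=dict(np.load("w1.npz"));P=cloud(c)
X,Y,Z=P[...,0],P[...,1],P[...,2]
v,u=np.mgrid[0:400,0:640]
box=(u>270)&(u<405)&(v>45)&(v<175)
m=box&(Z>0.03)&(Z<0.075)
print(m.sum())
# bail: points outside rim
rim=plane(c,[(331,128),(404,128),(367,90),(367,170)],0.06);print(rim.round(4))
q=P[m&(Z>.045)]
# circle center via rim mask: fit ellipse on contour of pail pts
n=(m&(Z>.04)).astype(np.uint8)*255
cv2.imwrite("pics/m1.png",np.hstack([cv2.resize(n[40:180,260:420],(640,560),interpolation=cv2.INTER_NEAREST)]))
print(plane(c,[(338,59),(296,128),(308,93),(345,160),(393,93)],0.054).round(4))
for k,uv in dict(via=(331,203),drop=(427,187)).items(): print(k,pt(c,[uv]).round(4))
# gray bright mask of bail
g=cv2.cvtColor(c["im"],cv2.COLOR_BGR2GRAY)
b=m&(np.hypot(X-rim[:,0].mean(),Y-rim[:,1].mean())>0.052)
Q=P[b];print(len(Q),Q.mean(0))
# farthest bar points: hist
ctr=np.array([rim[2:,0].mean(),rim[:2,1].mean()])
d=Q[:,:2]-ctr
for a in range(0,181,10):
    th=np.arctan2(d[:,1],d[:,0]);k=abs(np.degrees(th)-a)<5
    if k.any(): print(a,k.sum(),np.median(np.hypot(*d[k].T)).round(4),np.median(Q[k,2]).round(4))
E
```

```text
3578
[[ 0.4576 -0.3117  0.06  ]
 [ 0.4573 -0.39    0.06  ]
 [ 0.4961 -0.3488  0.06  ]
 [ 0.4115 -0.3522  0.06  ]]
[[ 0.5264 -0.3186  0.054 ]
 [ 0.4572 -0.2737  0.054 ]
 [ 0.4934 -0.2873  0.054 ]
 [ 0.4217 -0.3279  0.054 ]
 [ 0.493  -0.3772  0.054 ]]
via [[ 0.3761 -0.312   0.0699]]
drop [[ 0.4016 -0.409   0.0962]]
1415 [ 0.48513579 -0.30319237  0.05411538]
0 81 0.0581 0.0543
10 118 0.0655 0.0543
20 138 0.0761 0.0543
30 118 0.0809 0.0544
40 108 0.077 0.0545
50 104 0.0754 0.0544
60 107 0.077 0.0544
70 99 0.0751 0.0543
80 100 0.0784 0.0546
90 105 0.0798 0.0546
100 110 0.0716 0.0549
110 87 0.0611 0.0546
120 58 0.0553 0.0548
130 24 0.0529 0.0545
140 13 0.0516 0.0541
150 4 0.0512 0.0541
```

View pics/m1.png

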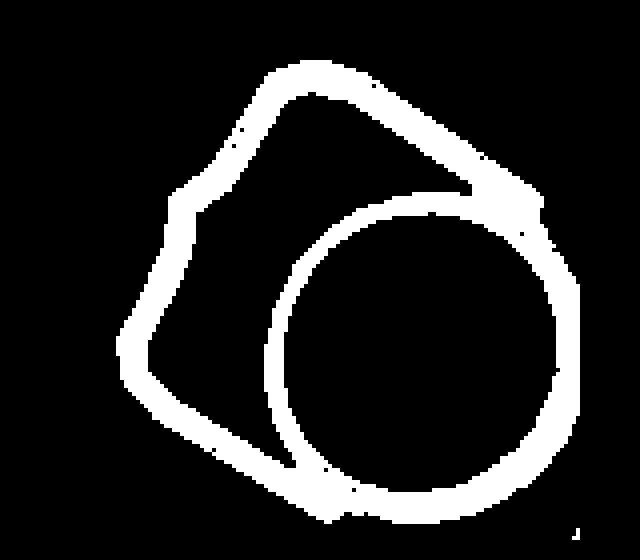

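```bash
python3 - <<'E'
from h import *
from scipy.optimize import least_squares as ls
c=dict(np.load("w1.npz"));P=cloud(c)
v,u=np.mgrid[0:400,0:640]
m=(u>270)&(u<412)&(v>45)&(v<178)
r=P[m&(P[...,2]>.0575)&(P[...,2]<.066)]
print(len(r),r[:,2].mean())
f=ls(lambda p:np.hypot(r[:,0]-p[0],r[:,1]-p[1])-p[2],[.455,-.351,.042],loss="soft_l1",f_scale=.002);print("rim",f.x)
C=f.x[:2];b=P[m&(P[...,2]>.045)&(P[...,2]<.0585)];d=b[:,:2]-C;k=np.hypot(*d.T)>.054;d=d[k]
def res(p):
    a=p[0];dy=np.array([np.cos(a),np.sin(a)]);dx=np.array([dy[1],-dy[0]])
    q=d-p[1:];x=q@dx;y=q@dy
    bar=np.where(abs(x)<5,77,np.where(abs(x)<11,74,71.5))/1000
    return np.minimum(abs(abs(x)-.048),abs(y-np.where(abs(x)<.005,.077,np.where(abs(x)<.011,.0742,.0715))))
best=min((ls(res,[np.radians(a),0,0],loss="soft_l1",f_scale=.002) for a in(50,58,66)),key=lambda s:s.cost)
a=best.x[0];C2=C+best.x[1:];print(np.degrees(a),best.x[1:],np.median(abs(best.fun)))
dy=np.array([np.cos(a),np.sin(a)]);dx=np.array([dy[1],-dy[0]])
G=C2+.0715*dy-.024*dx;print("C",C2,"grasp",G,"crown",C2+.077*dy)
s,T=rep();D=np.array([*G,.033+.05])-s["tcp_pos"]
print("turn z",np.pi/2-a, "tool shift first",T.T@D)
E
```

```text
497 0.0586747670814101
rim [ 0.45458572 -0.35009979  0.04300554]
61.73772563007891 [ 0.00238823 -0.00171521] 0.0021256041090518957
C [ 0.45697395 -0.351815  ] grasp [ 0.46969085 -0.27747436] crown [ 0.49343409 -0.28399422]
t 1.35 tcp [ 0.4079 -0.2993  0.2643] x [ 1.    -0.004 -0.001] z [-0.001 -0.    -1.   ] F [ 0.3 -0.4 -0.1] w 0.0869 gf 0.0
turn z 0.4932697418571288 tool shift first [ 0.06184092 -0.02211172  0.18119769]
```

```bash
python3 - <<'E'
from h import *
c=dict(np.load("w1.npz"));P=cloud(c)
v,u=np.mgrid[0:400,0:640]
m=(u>270)&(u<412)&(v>45)&(v<178)&(P[...,2]>.045)&(P[...,2]<.0585)
b=P[m][:,:2];C=np.array([.4550,-.3506]);d=b-C;d=d[np.hypot(*d.T)>.052]
for a in (55,58,61):
    t=np.radians(a);dy=np.array([np.cos(t),np.sin(t)]);dx=np.array([dy[1],-dy[0]])
    x=d@dx;y=d@dy;o=[]
    for s in(1,-1):
        k=(s*x>.04)&(y>.022)&(y<.055);l=cv2.fitLine(np.c_[y[k],x[k]].astype(np.float32),cv2.DIST_HUBER,0,.01,.01).ravel();o.append((k.sum(),np.degrees(np.arctan2(l[1],l[0])).round(1),np.median(x[k]).round(4)))
    k=(abs(x)>.014)&(abs(x)<.036)&(y>.06);l=cv2.fitLine(np.c_[x[k],y[k]].astype(np.float32),cv2.DIST_HUBER,0,.01,.01).ravel()
    kc=(abs(x)<.004)&(y>.06);kk=[np.median(y[(s*x>.014)&(s*x<.036)&(y>.06)]).round(4) for s in(1,-1)]
    print(a,"arms",o,"bar",k.sum(),np.degrees(np.arctan2(l[1],l[0])).round(1),kk,"crown",np.median(y[kc]).round(4))
E
```

```text
55 arms [(np.int64(240), np.float32(-5.4), np.float64(0.0458)), (np.int64(214), np.float32(-3.2), np.float64(-0.0507))] bar 336 2.7 [np.float64(0.0732), np.float64(0.0709)] crown 0.0758
58 arms [(np.int64(252), np.float32(-1.2), np.float64(0.0476)), (np.int64(208), np.float32(0.5), np.float64(-0.0487))] bar 327 0.3 [np.float64(0.0721), np.float64(0.0718)] crown 0.0767
61 arms [(np.int64(259), np.float32(1.9), np.float64(0.0495)), (np.int64(201), np.float32(4.2), np.float64(-0.0468))] bar 331 -2.2 [np.float64(0.071), np.float64(0.0728)] crown 0.076
```

```bash
python3 -m inch '[[0.026,[0.006,-0.002,0.012],[0,0,0.08]],[0.026,[0.012,-0.011,0.025],[0,0,0.12]],[0.026,[0.010,-0.014,0.027],[0,0,0.12]],[0.026,[0.011,-0.011,0.025],[0,0,0.12]],[0.026,[0.006,-0.007,0.015],[0,0,0.115]]]'; python3 -m inch '[[0.026,[0,0,0.02],[0,0,0]],[0.026,[0,0,0.02],[0,0,0]],[0.026,[0,0,0.012],[0,0,0]],[0.026,[0,0,0],[0,0,0]],[0.026,[0,0,0],[0,0,0]]]'
cat >> h.py <<'E'
def go(p,zoff=0):
    s,T=rep();print("tool shift to",p,(T.T@(np.array(p)-s["tcp_pos"])).round(4))
E
python3 - <<'E'
from h import *
s,T=rep();go([.4725,-.2768,.083])
d=np.array([.527,.850]);print("yaw err deg",np.degrees(np.arctan2(T[0,0]*.527+T[1,0]*.85,1)))
E
```

```text
time_s: 1.85
tcp_pos: [0.4615, -0.2648, 0.1584]
tcp_rot: [-3.017, 0.876, 0.004]
force: [-0.6, 0.6, 0.5]
grip_width: 0.0551
gripper_force: 0.0
time_s: 2.35
tcp_pos: [0.4625, -0.2653, 0.1089]
tcp_rot: [3.019, -0.869, 0.001]
force: [0.1, 0.1, 0.7]
grip_width: 0.027
gripper_force: 0.0
t 2.35 tcp [ 0.4625 -0.2653  0.1089] x [ 0.847 -0.531  0.001] z [ 0. -0. -1.] F [0.1 0.1 0.7] w 0.027 gf 0.0
t 2.35 tcp [ 0.4625 -0.2653  0.1089] x [ 0.847 -0.531  0.001] z [ 0. -0. -1.] F [0.1 0.1 0.7] w 0.027 gf 0.0
tool shift to [0.4725, -0.2768, 0.083] [0.0146 0.0044 0.0259]
yaw err deg -0.3022311807970671
```

```bash
python3 -m inch '[[0.026,[0.007,0.002,0.01],[0,0,0]],[0.026,[0.007,0.002,0.01],[0,0,0]],[0.026,[0,0,0],[0,0,0]],[0.026,[0,0,0],[0,0,0]]]'
python3 - <<'E'
from h import *
s,T=rep();c=shot("wrist");np.savez("w2.npz",**c)
P=cloud(c);q=P.reshape(-1,3);q=q[(q[:,2]>.045)&(q[:,2]<.0585)]
L=(q-s["tcp_pos"])@T  # tool coords
for x0 in(-.01,-.005,0,.005,.01,.02,.024,.028):
    k=(abs(L[:,0]-x0)<.0025)&(abs(L[:,1])<.03); print(x0,k.sum(),L[k,1].min().round(4) if k.any() else '',L[k,1].max().round(4) if k.any() else '',np.median(L[k,1]).round(4))
cv2.imwrite("pics/w2.png",c["im"])
E
```

```text
time_s: 2.75
tcp_pos: [0.4722, -0.2753, 0.0882]
tcp_rot: [-3.019, 0.867, 0.001]
force: [-0.4, 0.4, 0.8]
grip_width: 0.0258
gripper_force: 0.0
t 2.75 tcp [ 0.4722 -0.2753  0.0882] x [ 0.848 -0.531 -0.001] z [-0.001  0.    -1.   ] F [-0.4  0.4  0.8] w 0.0258 gf 0.0
-0.01 93 -0.0028 0.005 0.0011
-0.005 86 -0.0027 0.0044 0.0011
0 82 -0.0027 0.0044 0.0005
0.005 93 -0.0033 0.0043 0.0005
0.01 98 -0.0033 0.0043 0.0005
0.02 116 -0.0074 0.0297 -0.0016
0.024 115 -0.0087 0.0294 -0.0037
0.028 124 -0.0081 0.0299 -0.0031
```

View pics/w2.png

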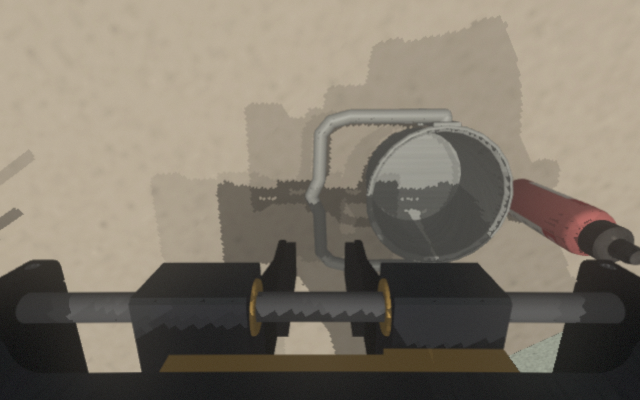

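The bar runs at column 320, between the finger tips at (285,245) and (355,245), and the crown is at (315,200), clear of the pads. Descending and closing.

```bash
python3 -m inch '[[0.026,[0,0,0.015],[0,0,0]],[0.026,[0,0.001,0.02],[0,0,0]],[0.026,[0,0,0.015],[0,0,0]],[0.026,[0,0,0.005],[0,0,0]],[0.026,[0,0,0],[0,0,0]]]'; python3 -m inch '[[0.0,[0,0,0],[0,0,0]],[0.0,[0,0,0],[0,0,0]],[0.0,[0,0,0],[0,0,0]],[0.0,[0,0,0],[0,0,0]],[0.0,[0,0,0],[0,0,0]]]'
```

```text
time_s: 3.3
tcp_pos: [0.4715, -0.2758, 0.0333]
tcp_rot: [-3.02, 0.866, 0.001]
force: [-0.2, -0.2, -0.3]
grip_width: 0.026
gripper_force: 0.0
time_s: 3.8
tcp_pos: [0.4726, -0.2763, 0.0342]
tcp_rot: [3.02, -0.866, 0.003]
force: [1.0, -0.0, 2.3]
grip_width: 0.0069
gripper_force: 29.9
```

```bash
python3 -m inch '[[0.0,[0,0.0016,-0.0149],[0,0,0]],[0.0,[0,0.0046,-0.0142],[0,0,0]],[0.0,[0,0.0075,-0.0129],[0,0,0]],[0.0,[0,0.01,-0.0111],[0,0,0]],[0.0,[0,0.0121,-0.0088],[0,0,0]]]'; python3 -m inch '[[0.0,[0,0.0136,-0.0061],[0,0,0]],[0.0,[0,0.0146,-0.0031],[0,0,0]],[0.0,[0,0.0075,-0.0004],[0,0,0]],[0.0,[0,0,0],[0,0,0]],[0.0,[0,0,0],[0,0,0]]]'
python3 - <<'E'
from h import *
rep();c=shot("side");cv2.imwrite("pics/s2.png",cv2.resize(c["im"][130:270,290:490],(800,560)))
E
```

```text
time_s: 4.3
tcp_pos: [0.4522, -0.3072, 0.0965]
tcp_rot: [3.019, -0.867, 0.001]
force: [0.8, 0.4, -2.7]
grip_width: 0.0068
gripper_force: 30.0
time_s: 4.8
tcp_pos: [0.4334, -0.3364, 0.1045]
tcp_rot: [-3.019, 0.867, 0.002]
force: [0.1, -0.2, -3.1]
grip_width: 0.0069
gripper_force: 30.0
t 4.8 tcp [ 0.4334 -0.3364  0.1045] x [ 0.848 -0.531 -0.001] z [-0.001  0.001 -1.   ] F [ 0.1 -0.2 -3.1] w 0.0069 gf 29.999809563159943
```

View pics/s2.png

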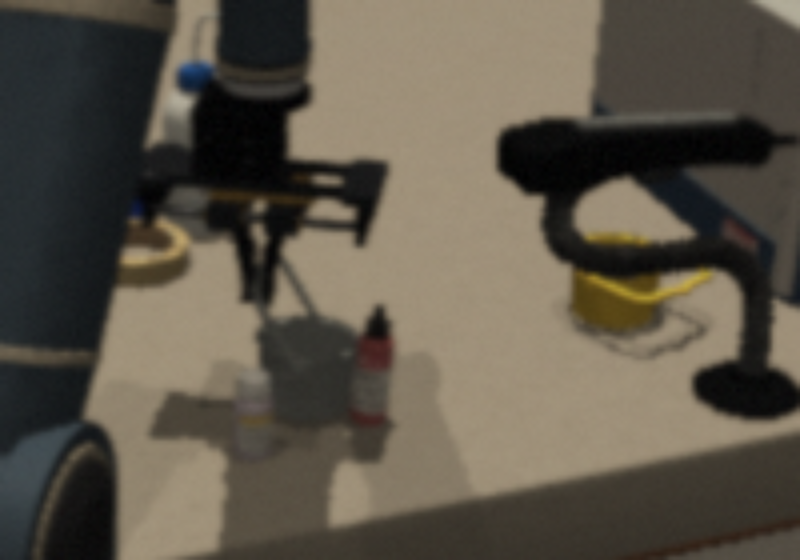

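The bail is up and nearly upright in the fingers. The pail stands free between vial_a (255,410) and the dropper (375,370), so I lift straight up.

```bash
python3 -m inch '[[0.0,[0,0,-0.01],[0,0,0]],[0.0,[0,0,-0.02],[0,0,0]],[0.0,[0,0,-0.025],[0,0,0]],[0.0,[0,0,-0.025],[0,0,0]],[0.0,[0,0,-0.025],[0,0,0]]]'; python3 -m inch '[[0.0,[0,0,-0.02],[0,0,0]],[0.0,[0,0,-0.01],[0,0,0]],[0.0,[0,0,0],[0,0,0]],[0.0,[0,0,0],[0,0,0]],[0.0,[0,0,0],[0,0,0]]]'
python3 - <<'E'
from h import *
from scipy.optimize import least_squares as ls
s,T=rep()
out={}
for n in("scene","side"):
    c=shot(n);np.savez(n+"2.npz",**c);P=cloud(c).reshape(-1,3);out[n]=P
    # manifold plate: z 185..190 ; block
    k=(P[:,2]>.18)&(P[:,2]<.196)&(P[:,1]>-.05)&(P[:,1]<.32)&(P[:,0]>.45)&(P[:,0]<.75);q=P[k]
    r=cv2.minAreaRect((q[:,:2]*1000).astype(np.float32));print(n,k.sum(),"plate rect mm",r, "z",np.median(q[:,2]))
    # panel pts
    k=(P[:,2]>.07)&(P[:,2]<.11)&(P[:,1]>-.05)&(P[:,1]<.32)&(P[:,0]>.45)&(P[:,0]<.75);print(k.sum(),P[k].min(0),P[k].max(0))
E
```

```text
time_s: 5.35
tcp_pos: [0.4341, -0.3359, 0.2116]
tcp_rot: [-3.02, 0.865, -0.0]
force: [0.5, -1.1, -4.2]
grip_width: 0.0067
gripper_force: 30.0
time_s: 5.85
tcp_pos: [0.4331, -0.336, 0.2386]
tcp_rot: [-3.019, 0.866, 0.004]
force: [-0.3, -1.3, -3.7]
grip_width: 0.0071
gripper_force: 30.0
t 5.85 tcp [ 0.4331 -0.336   0.2386] x [ 0.848 -0.53  -0.003] z [-0.002  0.002 -1.   ] F [-0.3 -1.3 -3.7] w 0.0071 gf 29.998878836631775
scene 1161 plate rect mm ((612.0625, 137.1632843017578), (87.54084014892578, 247.96221923828125), 0.13205303251743317) z 0.1900693094136804
1731 [ 0.51940702 -0.02811447  0.07001036] [0.61618259 0.27182857 0.1099864 ]
side 773 plate rect mm ((611.3226318359375, 137.1220703125), (249.47149658203125, 93.94715118408203), 89.83574676513672) z 0.18954922047763545
1485 [ 0.52154601 -0.02907199  0.07003428] [0.6166928  0.27290985 0.10998942]
```

```bash
python3 - <<'E'
from h import *
for n in("scene","side"):
    c=dict(np.load(n+"2.npz"));P=cloud(c).reshape(-1,3)
    k=(P[:,2]>.085)&(P[:,2]<.17)&(P[:,1]>-.09)&(P[:,1]<0.012)&(P[:,0]>.55)&(P[:,0]<.68);q=P[k];q=q[np.argsort(q[:,1])];print(n);print(q[::max(1,len(q)//25)].round(3).tolist())
    # plate edges by y-slices and yaw
    k=(P[:,2]>.183)&(P[:,2]<.196)&(P[:,1]>-.05)&(P[:,1]<.32)&(P[:,0]>.45)&(P[:,0]<.75);p=P[k]
    ys=np.arange(.03,.25,.02);e=np.array([np.percentile(p[abs(p[:,1]-y)<.01,0],3) for y in ys]);print("front edge fit",np.polyfit(ys-.137,e,1).round(4), p[:,1].min(),p[:,1].max())
E
```

```text
scene
[[0.611, -0.071, 0.147], [0.609, -0.066, 0.145], [0.606, -0.062, 0.149], [0.609, -0.056, 0.145], [0.61, -0.052, 0.14], [0.611, -0.048, 0.133], [0.607, -0.041, 0.146], [0.613, -0.036, 0.148], [0.609, -0.032, 0.148], [0.61, -0.028, 0.106], [0.606, -0.027, 0.105], [0.608, -0.024, 0.147], [0.612, -0.022, 0.145], [0.611, -0.018, 0.109], [0.606, -0.016, 0.104], [0.608, -0.014, 0.15], [0.611, -0.011, 0.111], [0.606, -0.009, 0.106], [0.61, -0.007, 0.1], [0.61, -0.004, 0.11], [0.61, -0.002, 0.152], [0.608, 0.001, 0.104], [0.61, 0.003, 0.108], [0.607, 0.005, 0.098], [0.606, 0.007, 0.112]]
front edge fit [0.0021 0.5721] 0.013164026266182072 0.26117921158472274
side
[[0.609, -0.073, 0.147], [0.609, -0.066, 0.145], [0.611, -0.063, 0.144], [0.61, -0.059, 0.135], [0.611, -0.052, 0.135], [0.611, -0.049, 0.132], [0.614, -0.043, 0.139], [0.614, -0.037, 0.147], [0.608, -0.033, 0.151], [0.61, -0.029, 0.143], [0.611, -0.026, 0.15], [0.605, -0.025, 0.149], [0.604, -0.022, 0.106], [0.612, -0.02, 0.151], [0.608, -0.018, 0.101], [0.605, -0.015, 0.103], [0.611, -0.013, 0.108], [0.614, -0.01, 0.107], [0.614, -0.007, 0.108], [0.608, -0.005, 0.104], [0.607, -0.002, 0.108], [0.612, 0.001, 0.143], [0.603, 0.001, 0.151], [0.608, 0.005, 0.105], [0.611, 0.007, 0.148], [0.612, 0.008, 0.137], [0.605, 0.009, 0.096]]
front edge fit [0.0017 0.5705] 0.012301950068318246 0.26195991075026354
```

```bash
python3 -m inch '[[0.0,[0.001,-0.01,0],[0,0,0]],[0.0,[0.002,-0.02,0],[0,0,0]],[0.0,[0.003,-0.025,0],[0,0,0]],[0.0,[0.003,-0.03,0],[0,0,0]],[0.0,[0.003,-0.03,0],[0,0,0]]]'; python3 -m inch '[[0.0,[0.003,-0.03,0],[0,0,0]],[0.0,[0.003,-0.03,0],[0,0,0]],[0.0,[0.003,-0.03,0],[0,0,0]],[0.0,[0.003,-0.025,0],[0,0,0]],[0.0,[0.002,-0.012,0],[0,0,0]]]';python3 -m inch '[[0.0,[0,-0.006,0],[0,0,-0.06]],[0.0,[0,0,0],[0,0,-0.1]],[0.0,[0,0,0],[0,0,-0.12]],[0.0,[0,0,0],[0,0,-0.12]],[0.0,[0,0,0],[0,0,-0.1]]]';python3 -m inch '[[0.0,[0,0,0],[0.05,0,-0.055]],[0.0,[0,0,0],[0.1,0,0]],[0.0,[0,0,0],[0.1,0,0]],[0.0,[0,0,0],[0.1,0,0]],[0.0,[0,0,0],[0.05,0,0]]]';python3 -m inch '[[0.0,[0,0,0],[0,0,0]],[0.0,[0,0,0],[0,0,0]],[0.0,[0,0,0],[0,0,0]],[0.0,[0,0,0],[0,0,0]],[0.0,[0,0,0],[0,0,0]]]'
python3 - <<'E'
from h import *
s,T=rep();go([.587,-.113+.0074-.01,.16])
c=shot("wrist");np.savez("w3.npz",**c);cv2.imwrite("pics/w3.png",c["im"])
P=cloud(c).reshape(-1,3);L=P-(s["tcp_pos"]-.019*T[:,2])
k=(np.hypot(L[:,1],L[:,2])<.03)&(abs(L[:,0])<.09)
for x0 in np.arange(-.05,.08,.006):
    j=k&(abs(L[:,0]-x0)<.003)
    if j.sum()>3: print(x0.round(3),j.sum(),np.median(L[j,1]).round(4),np.percentile(L[j,2],[10,90]).round(4))
E
```

```text
time_s: 6.45
tcp_pos: [0.5058, -0.2439, 0.2398]
tcp_rot: [-3.019, 0.867, 0.0]
force: [0.3, -0.1, -4.3]
grip_width: 0.0068
gripper_force: 30.0
time_s: 6.95
tcp_pos: [0.5858, -0.1413, 0.2397]
tcp_rot: [-3.019, 0.859, -0.0]
force: [0.6, -0.1, -4.1]
grip_width: 0.0072
gripper_force: 30.0
time_s: 7.45
tcp_pos: [0.587, -0.1408, 0.2397]
tcp_rot: [3.14, -0.088, -0.002]
force: [0.7, -0.3, -3.8]
grip_width: 0.0066
gripper_force: 30.0
time_s: 7.95
tcp_pos: [0.5866, -0.1439, 0.2389]
tcp_rot: [-2.741, 0.012, -0.002]
force: [-0.3, -1.2, -3.9]
grip_width: 0.0069
gripper_force: 30.0
time_s: 8.45
tcp_pos: [0.5875, -0.1393, 0.2405]
tcp_rot: [-2.742, 0.003, -0.004]
force: [-0.7, -0.3, -3.6]
grip_width: 0.007
gripper_force: 30.0
t 8.45 tcp [ 0.5875 -0.1393  0.2405] x [ 1.    -0.003  0.002] z [ 0.003  0.389 -0.921] F [-0.7 -0.3 -3.6] w 0.007 gf 30.006055533885956
t 8.45 tcp [ 0.5875 -0.1393  0.2405] x [ 1.    -0.003  0.002] z [ 0.003  0.389 -0.921] F [-0.7 -0.3 -3.6] w 0.007 gf 30.006055533885956
tool shift to [0.587, -0.1156, 0.16] [-0.0008  0.0094  0.0834]
-0.008 150 -0.0021 [-0.003   0.0287]
-0.002 194 -0.001 [-0.0031  0.0186]
0.004 193 -0.0006 [-0.0033  0.0044]
0.01 1952 -0.0031 [-0.0106  0.0212]
0.016 168 -0.0011 [-0.0036  0.0007]
0.022 193 -0.0005 [-0.0013  0.003 ]
0.028 246 -0.0001 [-0.0023  0.002 ]
0.034 233 -0.0007 [-0.0051 -0.001 ]
0.04 222 -0.0007 [-0.0059 -0.0028]
0.046 222 -0.001 [-0.0065 -0.0033]
0.052 231 -0.001 [-0.0073 -0.0039]
0.058 237 -0.0012 [-0.0075 -0.0044]
0.064 294 -0.0019 [-0.0121 -0.0054]
0.07 394 -0.0042 [-0.0261 -0.0108]
0.076 39 -0.0039 [-0.0271 -0.0211]
```

View pics/w3.png

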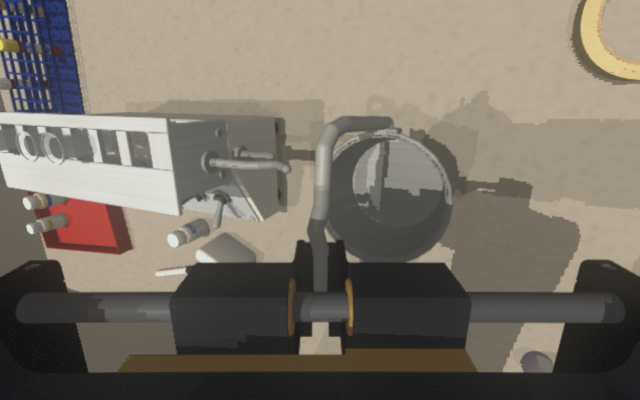

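The wrist view shows the bar clear of the fingers beyond row 240, with the crown near (320,215). The hook comes in from the left: rod at row 163, tip (288,170). vial_b (190,232) and the timer (228,250) are clear. I lower the pail and then carry it over the hook tip.

```bash
python3 -m inch '[[0.0,[0,0.002,0.01],[0,0,0]],[0.0,[0,0.004,0.02],[0,0,0]],[0.0,[0,0.004,0.022],[0,0,0]],[0.0,[0,0.003,0.02],[0,0,0]],[0.0,[0,0.002,0.013],[0,0,0]]]'; python3 -m inch '[[0.0,[0,0,0],[0,0,0]],[0.0,[0,-0.009,0.0038],[0,0,0]],[0.0,[0,-0.0138,0.0058],[0,0,0]],[0.0,[0,-0.0138,0.0058],[0,0,0]],[0.0,[0,-0.0138,0.0058],[0,0,0]]]';python3 -m inch '[[0.0,[0,-0.012,0.005],[0,0,0]],[0.0,[0,-0.0067,0.0028],[0,0,0]],[0.0,[0,0,0],[0,0,0]],[0.0,[0,0,0],[0,0,0]],[0.0,[0,0,0],[0,0,0]]]'
python3 - <<'E'
from h import *
s,T=rep();g=s["tcp_pos"]-.019*T[:,2];print("grasp",g)
c=shot("side");P=cloud(c).reshape(-1,3)
k=(P[:,0]>.57)&(P[:,0]<.68)&(P[:,1]>-.1)&(P[:,1]<-.01)&(P[:,2]>.12)&(P[:,2]<.19)
v,u=np.mgrid[0:400,0:640]
p=proj(c,[[.611,-.053,.15]])[0].astype(int);print(p)
cr=c["im"][p[1]-45:p[1]+60,p[0]-70:p[0]+70];cv2.imwrite("pics/s3.png",cv2.resize(cr,(800,600),interpolation=cv2.INTER_CUBIC))
E
```

```text
time_s: 9.0
tcp_pos: [0.5865, -0.1201, 0.1538]
tcp_rot: [-2.741, 0.005, 0.001]
force: [-1.0, 0.2, -4.5]
grip_width: 0.0067
gripper_force: 30.0
time_s: 9.5
tcp_pos: [0.588, -0.064, 0.157]
tcp_rot: [-2.741, 0.003, -0.004]
force: [0.4, 0.4, -3.6]
grip_width: 0.007
gripper_force: 30.0
time_s: 10.0
tcp_pos: [0.5879, -0.0471, 0.156]
tcp_rot: [-2.742, 0.008, -0.003]
force: [-0.4, -1.6, -3.8]
grip_width: 0.0067
gripper_force: 30.0
t 10.0 tcp [ 0.5879 -0.0471  0.156 ] x [ 1.    -0.006  0.001] z [ 0.003  0.389 -0.921] F [-0.4 -1.6 -3.8] w 0.0067 gf 30.022002160549164
grasp [ 0.58787484 -0.05448533  0.17346298]
[254 181]
```

View pics/s3.png

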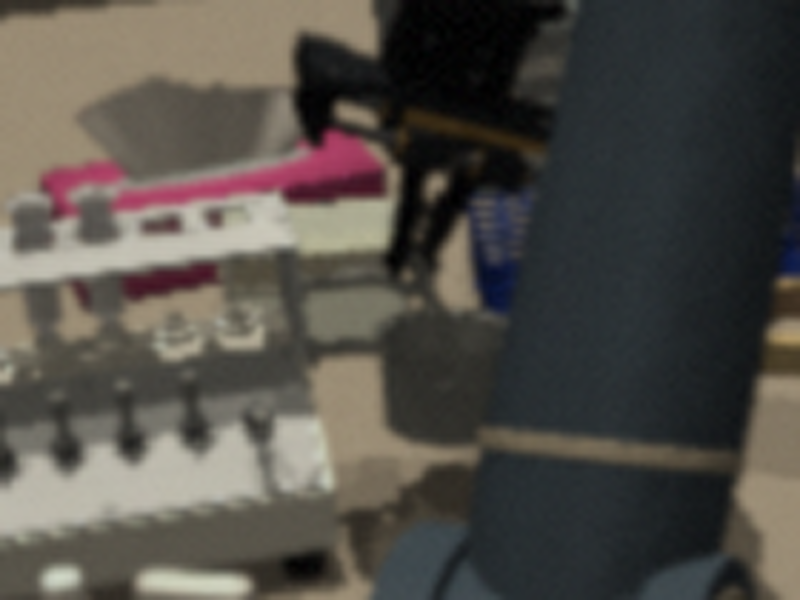

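The pail hangs from the fingers above the V, the bar over the hook at about (420,285), and nothing touches (force is only the weight). Lowering while watching the force.

```bash
python3 -m inch '[[0.0,[0,0.0025,0.006],[0,0,0]],[0.0,[0,0.0025,0.006],[0,0,0]],[0.0,[0,0.0025,0.006],[0,0,0]],[0.0,[0,0,0],[0,0,0]],[0.0,[0,0,0],[0,0,0]]]'; python3 -m inch '[[0.0,[0,0.0012,0.003],[0,0,0]],[0.0,[0,0.0012,0.003],[0,0,0]],[0.0,[0,0,0],[0,0,0]],[0.0,[0,0,0],[0,0,0]]]';python3 -m inch '[[0.0,[0,0.0008,0.002],[0,0,0]],[0.0,[0,0,0],[0,0,0]],[0.0,[0,0,0],[0,0,0]]]'
```

```text
time_s: 10.55
tcp_pos: [0.5877, -0.0453, 0.1362]
tcp_rot: [-2.741, 0.005, -0.002]
force: [0.5, 0.3, -3.1]
grip_width: 0.0068
gripper_force: 30.0
time_s: 10.95
tcp_pos: [0.5879, -0.0457, 0.1301]
tcp_rot: [-2.742, 0.005, -0.003]
force: [0.8, -0.8, -3.0]
grip_width: 0.0069
gripper_force: 30.0
time_s: 11.25
tcp_pos: [0.588, -0.0459, 0.1281]
tcp_rot: [-2.742, 0.005, -0.003]
force: [-0.4, -0.1, -4.2]
grip_width: 0.0068
gripper_force: 30.0
```

```bash
python3 -m inch '[[0.0,[0,0.0008,0.002],[0,0,0]],[0.0,[0,0,0],[0,0,0]],[0.0,[0,0,0],[0,0,0]]]';  python3 -m inch '[[0.0,[0,0.0008,0.002],[0,0,0]],[0.0,[0,0,0],[0,0,0]],[0.0,[0,0,0],[0,0,0]]]';python3 -m inch '[[0.0,[0,0.0008,0.002],[0,0,0]],[0.0,[0,0,0],[0,0,0]],[0.0,[0,0,0],[0,0,0]]]'
python3 - <<'E'
from h import *
c=shot("side");np.savez("s4.npz",**c);P=cloud(c)
q=P.reshape(-1,3);k=(q[:,0]>.53)&(q[:,0]<.68)&(q[:,1]>-.16)&(q[:,1]<0)&(q[:,2]>.004)&(q[:,2]<.085)
q=q[k]
for y in np.arange(-.15,0,.01):
    j=abs(q[:,1]-y)<.005
    if j.sum()>5: print(y.round(2),j.sum(),np.percentile(q[j,2],[3,97]).round(3),q[j,0].min().round(3))
E
```

```text
time_s: 11.55
tcp_pos: [0.5887, -0.0462, 0.1264]
tcp_rot: [-2.742, 0.006, -0.006]
force: [-0.2, -1.2, -0.1]
grip_width: 0.0067
gripper_force: 30.0
time_s: 11.85
tcp_pos: [0.5888, -0.0458, 0.125]
tcp_rot: [-2.742, 0.005, -0.006]
force: [-1.4, -3.0, 4.8]
grip_width: 0.0072
gripper_force: 30.0
time_s: 12.15
tcp_pos: [0.5891, -0.0457, 0.1233]
tcp_rot: [-2.742, 0.005, -0.007]
force: [-2.0, -2.1, 7.9]
grip_width: 0.0068
gripper_force: 30.0
-0.1 20 [0.048 0.071] 0.596
-0.09 43 [0.035 0.074] 0.578
-0.08 64 [0.017 0.074] 0.572
-0.07 46 [0.018 0.072] 0.567
-0.06 82 [0.015 0.083] 0.561
-0.05 78 [0.018 0.078] 0.556
-0.04 67 [0.019 0.073] 0.574
-0.03 65 [0.016 0.073] 0.581
-0.02 37 [0.022 0.077] 0.589
```

```bash
python3 -m inch '[[0.0,[0,-0.0006,-0.0015],[0,0,0]],[0.0,[0,0,0],[0,0,0]],[0.012,[0,0,0],[0,0,0]],[0.02,[0,0,0],[0,0,0]],[0.03,[0,0,0],[0,0,0]]]';  python3 -m inch '[[0.03,[0,0,0],[0,0,0]],[0.03,[0,0,0],[0,0,0]],[0.03,[0,0,-0.005],[0,0,0]],[0.03,[0,0,-0.008],[0,0,0]],[0.03,[0,0,-0.01],[0,0,0]]]';python3 -m inch '[[0.03,[0,0,-0.015],[0,0,0]],[0.03,[0,0,-0.02],[0,0,0]],[0.03,[0,0,-0.025],[0,0,0]],[0.03,[0,0,-0.03],[0,0,0]],[0.03,[0,0,-0.02],[0,0,0]]]'
python3 - <<'E'
from h import *
rep()
c=shot("side");np.savez("s5.npz",**c);P=cloud(c)
q=P.reshape(-1,3);k=(q[:,0]>.53)&(q[:,0]<.68)&(q[:,1]>-.16)&(q[:,1]<0)&(q[:,2]>.004)&(q[:,2]<.16)
q=q[k]
for y in np.arange(-.15,0,.01):
    j=abs(q[:,1]-y)<.005
    if j.sum()>5: print(y.round(2),j.sum(),np.percentile(q[j&(q[:,2]<.09),2],[3,97]).round(3),q[j,0].min().round(3),np.sort(q[j,2])[-3:].round(3))
c=shot("wrist");np.savez("w5.npz",**c);P=cloud(c).reshape(-1,3)
j=(P[:,0]>.54)&(P[:,0]<.68)&(P[:,1]>-.16)&(P[:,1]<0.01)&(P[:,2]>.06)&(P[:,2]<.17)
q=P[j];print(len(q))
for z in np.arange(.06,.165,.01):
    t=q[abs(q[:,2]-z)<.005]
    if len(t)>5: print(z.round(2),len(t),t.min(0).round(3),t.max(0).round(3),np.median(t,0).round(3))
E
```

```text
time_s: 12.7
tcp_pos: [0.5872, -0.0452, 0.1226]
tcp_rot: [-2.741, 0.005, -0.001]
force: [-0.0, 0.3, -0.2]
grip_width: 0.021
gripper_force: 0.0
time_s: 13.2
tcp_pos: [0.5879, -0.0549, 0.145]
tcp_rot: [-2.742, 0.005, -0.003]
force: [0.6, 0.2, -0.2]
grip_width: 0.0299
gripper_force: 0.0
time_s: 13.7
tcp_pos: [0.5883, -0.0989, 0.2486]
tcp_rot: [-2.743, 0.006, -0.008]
force: [0.6, -0.2, -0.4]
grip_width: 0.0298
gripper_force: 0.0
t 13.7 tcp [ 0.5883 -0.0989  0.2486] x [ 1.    -0.006  0.005] z [ 0.006  0.388 -0.922] F [ 0.6 -0.2 -0.4] w 0.0298 gf 0.0
-0.09 33 [0.049 0.073] 0.582 [0.073 0.073 0.075]
-0.08 64 [0.019 0.072] 0.574 [0.072 0.072 0.073]
-0.07 65 [0.019 0.073] 0.568 [0.149 0.149 0.15 ]
-0.06 81 [0.016 0.083] 0.562 [0.142 0.142 0.144]
-0.05 161 [0.02  0.088] 0.555 [0.143 0.145 0.149]
-0.04 81 [0.018 0.071] 0.558 [0.145 0.145 0.147]
-0.03 87 [0.018 0.073] 0.569 [0.149 0.149 0.15 ]
-0.02 81 [0.017 0.073] 0.559 [0.149 0.15  0.15 ]
-0.01 28 [0.045 0.073] 0.599 [0.149 0.149 0.149]
3959
0.06 145 [ 0.562 -0.082  0.06 ] [ 0.665 -0.014  0.065] [ 0.58  -0.04   0.062]
0.07 1000 [ 0.563 -0.097  0.065] [ 0.665 -0.01   0.075] [ 0.617 -0.059  0.071]
0.08 58 [ 0.562 -0.059  0.075] [ 0.665 -0.051  0.085] [ 0.657 -0.056  0.079]
0.09 67 [ 0.563 -0.058  0.085] [ 0.665 -0.049  0.095] [ 0.657 -0.056  0.09 ]
0.1 172 [ 0.561 -0.058  0.095] [0.665 0.01  0.105] [ 0.616 -0.031  0.102]
0.11 441 [ 0.563 -0.059  0.105] [0.665 0.01  0.115] [ 0.613 -0.01   0.108]
0.12 78 [ 0.562 -0.059  0.115] [ 0.665 -0.052  0.125] [ 0.658 -0.056  0.12 ]
0.13 163 [ 0.563 -0.059  0.125] [0.663 0.01  0.135] [ 0.639 -0.055  0.131]
0.14 1063 [ 0.566 -0.07   0.135] [0.659 0.009 0.145] [ 0.616 -0.054  0.141]
0.15 725 [ 0.602 -0.074  0.145] [0.623 0.01  0.155] [ 0.613 -0.02   0.149]
0.16 47 [0.606 0.007 0.155] [0.619 0.01  0.158] [0.613 0.009 0.156]
```

The pail hangs free and level: bail upright at y −0.054, rim z 0.073 all round. Next I read the lever states and columns from the depth data.

```bash
python3 - <<'E'
from h import *
Q=[]
for n in("scene2","side2","s5"):
    c=dict(np.load(n+".npz"));Q.append(cloud(c).reshape(-1,3))
O=np.array([.593,.136,0])
for i,y in enumerate((90,54,18,-18,-54,-90)):
    r=[]
    for P in Q:
        L=P-O;k=abs(L[:,1]-y/1000)<.015
        cl=(k&(np.hypot(L[:,0]+.036,L[:,2]-.124)<.009)).sum();op=(k&(np.hypot(L[:,0]+.063,L[:,2]-.106)<.009)).sum()
        col=(k&(L[:,2]>.2)&(L[:,2]<.222)&(abs(L[:,0]-.035)<.02)).sum()
        j=k&(np.hypot(L[:,0]+.036,L[:,2]-.124)<.009);j2=k&(np.hypot(L[:,0]+.063,L[:,2]-.106)<.009)
        r.append((cl,op,col,np.median(L[j if cl>op else j2],0).round(4).tolist()))
    print(y,r)
for n,(y0,y1,x0,x1,z0,z1) in dict(timer=(.05,.15,.36,.48,.01,.075),vialb=(.145,.2,.4,.49,.01,.075)).items():
    q=Q[2];k=(q[:,1]>y0)&(q[:,1]<y1)&(q[:,0]>x0)&(q[:,0]<x1)&(q[:,2]>z0)&(q[:,2]<z1);print(n,q[k].min(0).round(3),q[k].max(0).round(3))
rep()
E
```

```text
90 [(np.int64(12), np.int64(0), np.int64(61), [-0.0405, 0.0929, 0.124]), (np.int64(6), np.int64(0), np.int64(50), [-0.0412, 0.0918, 0.1244]), (np.int64(8), np.int64(0), np.int64(52), [-0.0388, 0.092, 0.1231])]
54 [(np.int64(11), np.int64(0), np.int64(0), [-0.0397, 0.0564, 0.1251]), (np.int64(10), np.int64(0), np.int64(0), [-0.0395, 0.0561, 0.1224]), (np.int64(10), np.int64(0), np.int64(0), [-0.0411, 0.0561, 0.1239])]
18 [(np.int64(9), np.int64(0), np.int64(58), [-0.0388, 0.0202, 0.1258]), (np.int64(11), np.int64(0), np.int64(47), [-0.0391, 0.0194, 0.1229]), (np.int64(11), np.int64(0), np.int64(47), [-0.0372, 0.0189, 0.1228])]
-18 [(np.int64(13), np.int64(0), np.int64(59), [-0.039, -0.0161, 0.1238]), (np.int64(12), np.int64(0), np.int64(47), [-0.0387, -0.0155, 0.1234]), (np.int64(11), np.int64(0), np.int64(46), [-0.04, -0.0158, 0.1243])]
-54 [(np.int64(12), np.int64(0), np.int64(0), [-0.0389, -0.0519, 0.1248]), (np.int64(9), np.int64(0), np.int64(0), [-0.0374, -0.0508, 0.1237]), (np.int64(8), np.int64(0), np.int64(0), [-0.0391, -0.051, 0.1244])]
-90 [(np.int64(0), np.int64(7), np.int64(0), [-0.0652, -0.0887, 0.1085]), (np.int64(0), np.int64(8), np.int64(0), [-0.0652, -0.0882, 0.1065]), (np.int64(0), np.int64(7), np.int64(0), [-0.0644, -0.0893, 0.107])]
timer [0.416 0.07  0.01 ] [0.461 0.133 0.063]
vialb [0.4   0.154 0.01 ] [0.477 0.183 0.063]
t 13.8 tcp [ 0.5895 -0.0997  0.2494] x [ 1.    -0.007  0.008] z [ 0.01   0.387 -0.922] F [ 0.6  0.3 -0.7] w 0.0301 gf 0.0
```

```bash
python3 -m inch '[[0.03,[0,0,-0.02],[0,0,0]],[0.03,[0,0,-0.03],[0,0,0]],[0.0,[-0.01,0,-0.02],[-0.05,0,0]],[0.0,[-0.02,0,0],[-0.1,0,0]],[0.0,[-0.03,-0.02,0],[-0.1,0,0]]]';python3 -m inch '[[0.0,[-0.02,-0.03,0],[-0.1,0,0]],[0.0,[0,-0.03,0],[-0.05,0,0]],[0.0,[0,-0.03,0],[0,0.06,0]],[0.0,[0,-0.03,0],[0,0.125,0]],[0.0,[0,-0.02,0],[0,0.125,0]]]';python3 -m inch '[[0.0,[0,0,0],[0,0.125,0]],[0.0,[0,0,0],[0,0.125,0]],[0.0,[0,0,0],[0,0.125,0]],[0.0,[0,0,0],[0,0.1,0]],[0.0,[0,0,0],[0,0,0]]]'
python3 - <<'E'
from h import *
s,T=rep();print(s["q"].round(2))
O=np.array([.593,.137,0])
P=O+[-.0727,-.09,.0833]-.06*np.array([.707,0,-.707]);print(T[:,1].round(3));go(P.round(4))
E
```

```text
time_s: 14.3
tcp_pos: [0.5273, -0.1083, 0.3142]
tcp_rot: [-2.995, 0.015, -0.003]
force: [-0.4, 1.2, 0.1]
grip_width: 0.0133
gripper_force: 0.0
time_s: 14.8
tcp_pos: [0.5079, 0.0378, 0.321]
tcp_rot: [-3.101, 0.001, -0.495]
force: [0.2, -0.2, 0.5]
grip_width: 0.0006
gripper_force: 0.0
time_s: 15.3
tcp_pos: [0.504, 0.0342, 0.3172]
tcp_rot: [2.901, -0.004, 1.193]
force: [-0.1, 0.0, -0.4]
grip_width: 0.0003
gripper_force: 0.0
t 15.3 tcp [0.504  0.0342 0.3172] x [ 0.711 -0.001  0.704] z [ 0.704 -0.005 -0.711] F [-0.1  0.  -0.4] w 0.0003 gf 0.0
[ 0.43 -0.22 -0.57  2.3   0.07  0.26 -1.81]
[-0.004 -1.     0.003]
t 15.3 tcp [0.504  0.0342 0.3172] x [ 0.711 -0.001  0.704] z [ 0.704 -0.005 -0.711] F [-0.1  0.  -0.4] w 0.0003 gf 0.0
tool shift to [0.4779 0.047  0.1257] [-0.1533 -0.0133  0.1177]
```

```bash
python3 -m inch '[[0.0,[-0.005,-0.004,0],[0,-0.1,0]],[0.0,[-0.005,-0.005,0],[0,-0.125,0]],[0.0,[0,-0.004,0],[0,-0.125,0]],[0.0,[0,0,0],[0,0,0]],[0.0,[0,0,0],[0,0,0]]]'
python3 - <<'E'
from h import *
s,T=rep();print(s["q"].round(2))
go([.484,.047,.142])
E
```

```text
time_s: 15.8
tcp_pos: [0.5013, 0.0479, 0.3142]
tcp_rot: [-3.067, 0.006, -0.68]
force: [-0.2, -1.4, -0.1]
grip_width: 0.0007
gripper_force: 0.0
t 15.8 tcp [0.5013 0.0479 0.3142] x [ 0.906 -0.004  0.423] z [ 0.423 -0.001 -0.906] F [-0.2 -1.4 -0.1] w 0.0007 gf 0.0
[ 0.38 -0.09 -0.57  2.07  0.05  0.72 -1.8 ]
t 15.8 tcp [0.5013 0.0479 0.3142] x [ 0.906 -0.004  0.423] z [ 0.423 -0.001 -0.906] F [-0.2 -1.4 -0.1] w 0.0007 gf 0.0
tool shift to [0.484, 0.047, 0.142] [-0.0884  0.0011  0.1488]
```

```bash
python3 -m inch '[[0.0,[-0.01,0,0.015],[0,0,0]],[0.0,[-0.018,0,0.03],[0,0,0]],[0.0,[-0.022,0,0.036],[0,0,0]],[0.0,[-0.022,0,0.037],[0,0,0]],[0.0,[-0.016,0.001,0.03],[0,0,0]]]';python3 -m inch '[[0.0,[0,0,0],[0,0,0]],[0.0,[0,0,0],[0,0,0]]]'
python3 - <<'E'
from h import *
s,T=rep();print(s["q"].round(2))
go([.593-.084,.047,.088])
E
```

```text
time_s: 16.3
tcp_pos: [0.4806, 0.046, 0.1403]
tcp_rot: [3.067, -0.006, 0.676]
force: [1.3, -1.4, 0.2]
grip_width: 0.0003
gripper_force: 0.0
time_s: 16.5
tcp_pos: [0.483, 0.047, 0.1432]
tcp_rot: [3.067, -0.005, 0.679]
force: [1.2, -0.4, 0.5]
grip_width: 0.0006
gripper_force: 0.0
t 16.5 tcp [0.483  0.047  0.1432] x [ 0.906 -0.003  0.422] z [ 0.422 -0.001 -0.906] F [ 1.2 -0.4  0.5] w 0.0006 gf 0.0
[ 0.28  0.14 -0.56  2.33  0.61  0.33 -2.39]
t 16.5 tcp [0.483  0.047  0.1432] x [ 0.906 -0.003  0.422] z [ 0.422 -0.001 -0.906] F [ 1.2 -0.4  0.5] w 0.0006 gf 0.0
tool shift to [0.509, 0.047, 0.088] [ 0.0002 -0.0001  0.061 ]
```

```bash
python3 -m inch '[[0.0,[0,0,0.01],[0,0,0]],[0.0,[0,0,0.016],[0,0,0]],[0.0,[0,0,0.016],[0,0,0]],[0.0,[0,0,0.013],[0,0,0]],[0.0,[0,0,0.006],[0,0,0]]]';python3 -m inch '[[0.0,[0.004,0,0],[0,0,0]],[0.0,[0.006,0,-0.002],[0,0,0]],[0.0,[0.006,0,-0.002],[0,0,0]],[0.0,[0.006,0,-0.002],[0,0,0]],[0.0,[0.006,0,-0.002],[0,0,0]]]';python3 -m inch '[[0.0,[0.006,0,-0.002],[0,0,0]],[0.0,[0.005,0,-0.002],[0,0,0]],[0.0,[0,0,0],[0,0,0]]]'
python3 - <<'E'
from h import *
s,T=rep();print(s["q"].round(2))
E
```

```text
time_s: 17.0
tcp_pos: [0.5117, 0.0467, 0.0928]
tcp_rot: [3.066, -0.005, 0.677]
force: [-0.7, -0.1, 0.6]
grip_width: 0.0004
gripper_force: 0.0
time_s: 17.5
tcp_pos: [0.5328, 0.0464, 0.112]
tcp_rot: [-3.068, 0.007, -0.676]
force: [0.4, -0.8, 0.6]
grip_width: 0.0005
gripper_force: 0.0
time_s: 17.8
tcp_pos: [0.5419, 0.046, 0.1199]
tcp_rot: [3.067, -0.008, 0.677]
force: [0.3, -0.4, 0.5]
grip_width: 0.0005
gripper_force: 0.0
t 17.8 tcp [0.5419 0.046  0.1199] x [ 0.907 -0.005  0.421] z [ 0.421 -0.001 -0.907] F [ 0.3 -0.4  0.5] w 0.0005 gf 0.0
[ 0.12  0.26 -0.39  2.24  0.7   0.3  -2.44]
```

```bash
python3 -m inch '[[0.0,[-0.008,0,-0.01],[0,0,0]],[0.0,[0,0,-0.025],[0,0,0]],[0.0,[0,0,-0.03],[0,0,0]],[0.0,[0,-0.015,-0.03],[0,0.06,0]],[0.0,[0,-0.025,-0.02],[0,0.1,0]]]';python3 -m inch '[[0.0,[0.01,-0.02,0],[0,0.1,0]],[0.0,[0.01,-0.013,0],[0,0,0]],[0.0,[0,0,0],[0,0,0]],[0.0,[0,0,0],[0,0,0]]]'
cat > st.py <<'E'
from h import *
def states():
    O=np.array([.593,.137,0])
    for n in("scene","side"):
        P=cloud(shot(n)).reshape(-1,3)-O;r=[]
        for y in (90,54,18,-18,-54,-90):
            k=abs(P[:,1]-y/1000)<.015
            r.append(((k&(np.hypot(P[:,0]+.036,P[:,2]-.124)<.009)).sum().item(),(k&(np.hypot(P[:,0]+.063,P[:,2]-.106)<.009)).sum().item()))
        print(n,"(closed,open) +90..-90",r)
E
python3 - <<'E'
from h import *
from st import *
s,T=rep();print(s["q"].round(2));states()
go([.548,.119,.172])
E
```

```text
time_s: 18.3
tcp_pos: [0.4864, 0.0809, 0.2181]
tcp_rot: [3.007, -0.012, 0.895]
force: [1.2, -0.0, 0.4]
grip_width: 0.0006
gripper_force: 0.0
time_s: 18.7
tcp_pos: [0.4947, 0.0956, 0.2254]
tcp_rot: [2.997, -0.01, 0.925]
force: [-0.6, -0.8, 0.1]
grip_width: 0.0006
gripper_force: 0.0
t 18.7 tcp [0.4947 0.0956 0.2254] x [ 0.826 -0.004  0.564] z [ 0.564 -0.006 -0.826] F [-0.6 -0.8  0.1] w 0.0006 gf 0.0
[ 0.39 -0.01 -0.79  2.29  0.66  0.37 -2.54]
scene (closed,open) +90..-90 [(11, 0), (11, 0), (11, 0), (13, 0), (12, 0), (11, 0)]
side (closed,open) +90..-90 [(8, 0), (10, 0), (11, 0), (10, 0), (9, 0), (12, 0)]
t 18.8 tcp [0.4947 0.0954 0.2251] x [ 0.826 -0.005  0.563] z [ 0.563 -0.006 -0.826] F [ 0.   0.8 -0. ] w 0.0002 gf 0.0
tool shift to [0.548, 0.119, 0.172] [ 0.0141 -0.0242  0.0737]
```

```bash
python3 -m inch '[[0.0,[0.015,-0.006,-0.012],[0,0,0]],[0.0,[0.025,-0.008,-0.015],[0,0,0]],[0.0,[0.02,-0.008,0],[0,0,0]],[0.0,[0,0,0],[0,0.05,0]],[0.0,[0,0,0],[0,0.05,0]]]';python3 -m inch '[[0.0,[0,0,0],[0,0,0]],[0.0,[0,0,0],[0,0,0]]]'
python3 - <<'E'
from h import *
s,T=rep();print(s["q"].round(2))
go([.548,.119,.172])
E
```

```text
time_s: 19.3
tcp_pos: [0.5303, 0.1181, 0.2821]
tcp_rot: [2.947, -0.01, 1.078]
force: [0.4, -0.2, 0.5]
grip_width: 0.0005
gripper_force: 0.0
time_s: 19.5
tcp_pos: [0.5295, 0.1176, 0.2814]
tcp_rot: [2.948, -0.009, 1.073]
force: [-0.4, -0.2, 0.0]
grip_width: 0.0007
gripper_force: 0.0
t 19.5 tcp [0.5295 0.1176 0.2814] x [ 0.766 -0.004  0.643] z [ 0.643 -0.006 -0.766] F [-0.4 -0.2  0. ] w 0.0007 gf 0.0
[ 0.38 -0.04 -0.81  2.21  0.7   0.4  -2.59]
t 19.5 tcp [0.5295 0.1176 0.2814] x [ 0.766 -0.004  0.643] z [ 0.643 -0.006 -0.766] F [-0.4 -0.2  0. ] w 0.0007 gf 0.0
tool shift to [0.548, 0.119, 0.172] [-0.0562 -0.0018  0.0957]
```

```bash
python3 -m inch '[[0.0,[0,0,0],[0,0,0.05]],[0.0,[0,0,0],[0,0,0.1]],[0.0,[0,0,0],[0,0,0]]]'
python3 -c "
from h import *
s,T=rep();print(s['q'].round(2))"
```

```text
time_s: 19.8
tcp_pos: [0.53, 0.1159, 0.283]
tcp_rot: [-2.922, 0.151, -1.067]
force: [0.2, -0.2, -0.2]
grip_width: 0.0006
gripper_force: 0.0
t 19.8 tcp [0.53   0.1159 0.283 ] x [ 0.76  -0.101  0.642] z [ 0.644 -0.008 -0.765] F [ 0.2 -0.2 -0.2] w 0.0006 gf 0.0
[ 0.59 -0.04 -1.    2.21  0.67  0.38 -2.65]
```

```bash
python3 -m inch '[[0.0,[0,0,0],[0,0,-0.08]],[0.0,[0,0,0],[0,0,-0.14]],[0.0,[0,0,0],[0,0,-0.14]],[0.0,[0,0,0],[0,0,-0.14]],[0.0,[0,0,0],[0,0,0]]]'
python3 -c "
from h import *
s,T=rep();print(s['q'].round(2))"
```

```text
time_s: 20.3
tcp_pos: [0.5296, 0.1172, 0.2827]
tcp_rot: [2.769, 0.561, 1.008]
force: [-0.2, -0.3, -0.7]
grip_width: 0.0003
gripper_force: 0.0
t 20.3 tcp [0.5296 0.1172 0.2827] x [0.705 0.391 0.591] z [ 0.644 -0.006 -0.765] F [-0.2 -0.3 -0.7] w 0.0003 gf 0.0
[ 0.54 -0.04 -0.95  2.21  0.68  0.39 -2.15]
```

```bash
python3 -m inch '[[0.0,[0,0,0],[0,0,-0.1]],[0.0,[0,0,0],[0,0,-0.14]],[0.0,[0,0,0],[0,0,-0.14]],[0.0,[0,0,0],[0,0,-0.14]],[0.0,[0,0,0],[0,0,-0.14]]]';python3 -m inch '[[0.0,[0,0,0],[0,0,-0.14]],[0.0,[0,0,0],[0,0,-0.14]],[0.0,[0,0,0],[0,0,-0.14]],[0.0,[0,0,0],[0,0,-0.14]],[0.0,[0,0,0],[0,0,-0.14]]]';python3 -m inch '[[0.0,[0,0,0],[0,0,-0.14]],[0.0,[0,0,0],[0,0,-0.14]],[0.0,[0,0,0],[0,0,-0.14]],[0.0,[0,0,0],[0,0,-0.14]],[0.0,[0,0,0],[0,0,-0.14]]]';python3 -m inch '[[0.0,[0,0,0],[0,0,-0.14]],[0.0,[0,0,0],[0,0,-0.14]],[0.0,[0,0,0],[0,0,-0.14]],[0.0,[0,0,0],[0,0,-0.14]],[0.0,[0,0,0],[0,0,-0.12]]]'
python3 -c "
from h import *
s,T=rep();print(s['q'].round(2));go([.548,.119,.172])"
```

```text
time_s: 20.8
tcp_pos: [0.5295, 0.1172, 0.2827]
tcp_rot: [2.293, 1.347, 0.832]
force: [0.5, 0.2, 0.7]
grip_width: 0.0005
gripper_force: 0.0
time_s: 21.3
tcp_pos: [0.5295, 0.1172, 0.2826]
tcp_rot: [1.614, 1.957, 0.582]
force: [0.0, 0.1, 0.3]
grip_width: 0.0004
gripper_force: 0.0
time_s: 21.8
tcp_pos: [0.5295, 0.1172, 0.2826]
tcp_rot: [0.821, 2.323, 0.292]
force: [-0.5, 0.7, -0.7]
grip_width: 0.0005
gripper_force: 0.0
time_s: 22.3
tcp_pos: [0.5295, 0.1172, 0.2826]
tcp_rot: [-0.0, 2.442, -0.008]
force: [-0.3, -0.4, -0.3]
grip_width: 0.0005
gripper_force: 0.0
t 22.3 tcp [0.5295 0.1172 0.2826] x [-0.765 -0.002 -0.644] z [ 0.644 -0.006 -0.765] F [-0.3 -0.4 -0.3] w 0.0005 gf 0.0
[ 0.34 -0.04 -0.77  2.21  0.7   0.4   0.56]
t 22.3 tcp [0.5295 0.1172 0.2826] x [-0.765 -0.002 -0.644] z [ 0.644 -0.006 -0.765] F [-0.3 -0.4 -0.3] w 0.0005 gf 0.0
tool shift to [0.548, 0.119, 0.172] [0.0571 0.0024 0.0965]
```

```bash
python3 -m inch '[[0.0,[0.007,0,0.01],[0,0,0]],[0.0,[0.015,0.001,0.025],[0,0,0]],[0.0,[0.017,0.001,0.03],[0,0,0]],[0.0,[0.012,0,0.02],[0,0,0]],[0.0,[0.006,0,0.0115],[0,0,0]]]';python3 -m inch '[[0.0,[0,0,0],[0,0,0]],[0.0,[0,0,0],[0,0,0]]]'
python3 -c "
from h import *
s,T=rep();print(s['q'].round(2));go([.587,.119,.126])"
```

```text
time_s: 22.8
tcp_pos: [0.5457, 0.1167, 0.1808]
tcp_rot: [0.007, 2.446, -0.011]
force: [-0.0, -1.4, 0.8]
grip_width: 0.0006
gripper_force: 0.0
time_s: 23.0
tcp_pos: [0.5462, 0.1173, 0.1833]
tcp_rot: [0.006, 2.443, -0.011]
force: [0.5, 0.3, -0.2]
grip_width: 0.0005
gripper_force: 0.0
t 23.0 tcp [0.5462 0.1173 0.1833] x [-0.766  0.001 -0.643] z [ 0.643 -0.009 -0.766] F [ 0.5  0.3 -0.2] w 0.0005 gf 0.0
[ 0.25  0.19 -0.76  2.31  1.5   0.43 -0.24]
t 23.0 tcp [0.5462 0.1173 0.1833] x [-0.766  0.001 -0.643] z [ 0.643 -0.009 -0.766] F [ 0.5  0.3 -0.2] w 0.0005 gf 0.0
tool shift to [0.587, 0.119, 0.126] [0.0055 0.0023 0.0701]
```

```bash
python3 -m inch '[[0.0,[0,0.001,0.01],[0,0,0]],[0.0,[0,0.001,0.015],[0,0,0]],[0.0,[0,0,0.015],[0,0,0]],[0.0,[0,0,0.015],[0,0,0]],[0.0,[0,0,0.01],[0,0,0]]]';python3 -m inch '[[0.0,[0,0,0.005],[0,0,0]],[0.0,[0,0,0],[0,0,0]]]'
python3 -c "
from h import *
s,T=rep();print(s['q'].round(2));go([.587,.119,.126])"
```

```text
time_s: 23.5
tcp_pos: [0.589, 0.1181, 0.1343]
tcp_rot: [0.007, 2.441, -0.012]
force: [-0.3, -0.2, -0.5]
grip_width: 0.0003
gripper_force: 0.0
time_s: 23.7
tcp_pos: [0.5915, 0.1182, 0.1301]
tcp_rot: [0.006, 2.442, -0.011]
force: [0.1, 0.5, -0.2]
grip_width: 0.0007
gripper_force: 0.0
t 23.7 tcp [0.5915 0.1182 0.1301] x [-0.765  0.001 -0.644] z [ 0.644 -0.01  -0.765] F [ 0.1  0.5 -0.2] w 0.0007 gf 0.0
[ 0.22  0.38 -0.73  2.26  1.79  0.52 -0.45]
t 23.7 tcp [0.5915 0.1182 0.1301] x [-0.765  0.001 -0.644] z [ 0.644 -0.01  -0.765] F [ 0.1  0.5 -0.2] w 0.0007 gf 0.0
tool shift to [0.587, 0.119, 0.126] [0.0061 0.0008 0.0002]
```

Now the pull, 44 mm along tool x and back 12 mm.

```bash
python3 -m inch '[[0.0,[0.005,0,0],[0,0,0]],[0.0,[0.007,0,-0.001],[0,0,0]],[0.0,[0.007,0,-0.002],[0,0,0]],[0.0,[0.007,0,-0.002],[0,0,0]],[0.0,[0.007,0,-0.003],[0,0,0]]]';python3 -m inch '[[0.0,[0.007,0,-0.003],[0,0,0]],[0.0,[0.005,0,-0.001],[0,0,0]],[0.0,[0,0,0],[0,0,0]]]'
python3 - <<'E'
from st import *
s,T=rep();print(s["q"].round(2));states();print(T.T@(np.array([.548,.155,.172])-s["tcp_pos"]))
E
```

```text
time_s: 24.2
tcp_pos: [0.56, 0.1186, 0.1146]
tcp_rot: [0.004, 2.442, -0.011]
force: [0.8, -0.1, -0.1]
grip_width: 0.0001
gripper_force: 0.1
time_s: 24.5
tcp_pos: [0.549, 0.1184, 0.1102]
tcp_rot: [0.004, 2.442, -0.012]
force: [0.9, 0.3, 2.6]
grip_width: 0.0002
gripper_force: 1.3
t 24.5 tcp [0.549  0.1184 0.1102] x [-0.765 -0.    -0.644] z [ 0.644 -0.01  -0.765] F [0.9 0.3 2.6] w 0.0002 gf 1.3098094915039837
[ 0.22  0.39 -0.77  2.36  1.9   0.58 -0.62]
scene (closed,open) +90..-90 [(10, 0), (0, 0), (10, 0), (0, 0), (0, 0), (0, 0)]
side (closed,open) +90..-90 [(8, 0), (0, 0), (8, 0), (0, 14), (0, 0), (5, 0)]
[-0.03904088  0.03614045 -0.0483224 ]
```

```bash
python3 -m inch '[[0.0,[-0.008,0,-0.005],[0,0,0]],[0.0,[-0.01,0,-0.02],[0,0,0]],[0.0,[-0.013,0.012,-0.02],[0,0,0]],[0.0,[-0.013,0.014,-0.01],[0,0,0]],[0.0,[0,0.01,0],[0,0,0]]]';python3 -m inch '[[0.0,[0,0,0],[0,0,0]],[0.0,[0,0,0],[0,0,0]]]'
python3 -c "
from h import *
s,T=rep();print(s['q'].round(2));go([.5915,.1545,.130])"
```

```text
time_s: 25.1
tcp_pos: [0.5482, 0.1563, 0.1822]
tcp_rot: [0.005, 2.439, -0.009]
force: [0.4, 1.2, -0.1]
grip_width: 0.0002
gripper_force: 0.0
time_s: 25.3
tcp_pos: [0.5464, 0.1544, 0.1782]
tcp_rot: [0.004, 2.446, -0.012]
force: [0.2, -0.3, 0.5]
grip_width: 0.0004
gripper_force: 0.0
t 25.3 tcp [0.5464 0.1544 0.1782] x [-0.768 -0.    -0.641] z [ 0.641 -0.01  -0.768] F [ 0.2 -0.3  0.5] w 0.0004 gf 0.0
[ 0.17  0.24 -0.78  2.28  1.49  0.52 -0.28]
t 25.3 tcp [0.5464 0.1544 0.1782] x [-0.768 -0.    -0.641] z [ 0.641 -0.01  -0.768] F [ 0.2 -0.3  0.5] w 0.0004 gf 0.0
tool shift to [0.5915, 0.1545, 0.13] [-0.0037  0.0008  0.0659]
```

```bash
python3 -m inch '[[0.0,[-0.004,0.001,0.008],[0,0,0]],[0.0,[0,0,0.016],[0,0,0]],[0.0,[0,0,0.016],[0,0,0]],[0.0,[0,0,0.016],[0,0,0]],[0.0,[0,0,0.01],[0,0,0]]]';python3 -m inch '[[0.0,[0,0,0],[0,0,0]],[0.0,[0.005,0,0],[0,0,0]],[0.0,[0.007,0,-0.001],[0,0,0]],[0.0,[0.007,0,-0.002],[0,0,0]],[0.0,[0.007,0,-0.002],[0,0,0]]]';python3 -m inch '[[0.0,[0.007,0,-0.003],[0,0,0]],[0.0,[0.007,0,-0.003],[0,0,0]],[0.0,[0.004,0,-0.001],[0,0,0]],[0.0,[0,0,0],[0,0,0]]]'
python3 - <<'E'
from st import *
s,T=rep();print(s["q"].round(2));states()
E
```

```text
time_s: 25.8
tcp_pos: [0.5933, 0.154, 0.1294]
tcp_rot: [0.006, 2.446, -0.013]
force: [0.7, -0.4, 0.9]
grip_width: 0.0006
gripper_force: 0.0
time_s: 26.3
tcp_pos: [0.5703, 0.1556, 0.1205]
tcp_rot: [0.004, 2.439, -0.012]
force: [0.7, 0.4, 4.4]
grip_width: 0.0002
gripper_force: 1.7
time_s: 26.7
tcp_pos: [0.5501, 0.1553, 0.1121]
tcp_rot: [0.003, 2.445, -0.012]
force: [-0.4, -0.2, 0.4]
grip_width: 0.0005
gripper_force: 0.0
t 26.7 tcp [0.5501 0.1553 0.1121] x [-0.767 -0.001 -0.642] z [ 0.642 -0.009 -0.767] F [-0.4 -0.2  0.4] w 0.0005 gf 0.0
[ 0.12  0.4  -0.77  2.33  1.81  0.62 -0.59]
scene (closed,open) +90..-90 [(0, 0), (10, 0), (0, 1), (0, 0), (0, 0), (0, 0)]
side (closed,open) +90..-90 [(2, 0), (2, 0), (0, 10), (0, 6), (2, 0), (8, 0)]
```

Position +18 is open. Next is +90, which is 72 mm further along y.

```bash
python3 -m inch '[[0.0,[-0.008,0,-0.005],[0,0,0]],[0.0,[-0.01,0,-0.02],[0,0,0]],[0.0,[-0.013,0.01,-0.022],[0,0,0]],[0.0,[-0.013,0.02,-0.01],[0,0,0]],[0.0,[0,0.02,0],[0,0,0]]]';python3 -m inch '[[0.0,[0,0.015,0],[0,0,0]],[0.0,[0,0.007,0],[0,0,0]],[0.0,[0,0,0],[0,0,0]],[0.0,[0,0,0],[0,0,0]]]'
python3 -c "
from h import *
s,T=rep();print(s['q'].round(2));go([.5915,.2275,.130])"
```

```text
time_s: 27.3
tcp_pos: [0.5505, 0.2067, 0.1879]
tcp_rot: [0.007, 2.437, -0.01]
force: [0.5, 0.5, 0.2]
grip_width: 0.0005
gripper_force: 0.0
time_s: 27.7
tcp_pos: [0.5489, 0.2271, 0.1839]
tcp_rot: [0.005, 2.443, -0.013]
force: [-0.6, -0.3, -0.7]
grip_width: 0.0004
gripper_force: 0.0
t 27.7 tcp [0.5489 0.2271 0.1839] x [-0.766  0.    -0.643] z [ 0.643 -0.011 -0.766] F [-0.6 -0.3 -0.7] w 0.0004 gf 0.0
[ 0.02  0.3  -0.82  2.2   1.41  0.67 -0.3 ]
t 27.7 tcp [0.5489 0.2271 0.1839] x [-0.766  0.    -0.643] z [ 0.643 -0.011 -0.766] F [-0.6 -0.3 -0.7] w 0.0004 gf 0.0
tool shift to [0.5915, 0.2275, 0.13] [0.002  0.0011 0.0687]
```

```bash
python3 -m inch '[[0.0,[0.001,0.001,0.01],[0,0,0]],[0.0,[0,0,0.016],[0,0,0]],[0.0,[0,0,0.016],[0,0,0]],[0.0,[0,0,0.016],[0,0,0]],[0.0,[0,0,0.01],[0,0,0]]]';python3 -m inch '[[0.0,[0,0,0],[0,0,0]],[0.0,[0.005,0,0],[0,0,0]],[0.0,[0.007,0,-0.001],[0,0,0]],[0.0,[0.007,0,-0.002],[0,0,0]],[0.0,[0.007,0,-0.002],[0,0,0]]]';python3 -m inch '[[0.0,[0.007,0,-0.003],[0,0,0]],[0.0,[0.007,0,-0.003],[0,0,0]],[0.0,[0.004,0,-0.001],[0,0,0]],[0.0,[0,0,0],[0,0,0]]]'
python3 -m inch '[[0.0,[-0.008,0,-0.005],[0,0,0]],[0.0,[-0.008,0,-0.02],[0,0,0]],[0.0,[0,0,-0.035],[0,0,0]],[0.0,[0,0,-0.045],[0,0,0]],[0.0,[0,0,-0.045],[0,0,0]]]';python3 -m inch '[[0.0,[-0.02,-0.02,-0.02],[0,0,0]],[0.0,[-0.03,-0.03,0],[0,0,0]],[0.0,[-0.03,-0.03,0],[0,0,0]],[0.0,[-0.01,-0.015,0],[0,0,0]],[0.0,[0,0,0],[0,0,0]]]'
python3 - <<'E'
from st import *
s,T=rep();print(s["q"].round(2));states()
c=shot("side");cv2.imwrite("pics/end.png",cv2.resize(c["im"][130:270,130:330],(800,560),interpolation=cv2.INTER_CUBIC))
q=cloud(c).reshape(-1,3)
k=(q[:,0]>.53)&(q[:,0]<.68)&(q[:,1]>-.12)&(q[:,1]<0)&(q[:,2]>.012)&(q[:,2]<.09);print("pail",q[k].min(0).round(3),q[k].max(0).round(3))
for y in (-.09,-.055,-.02):
    j=k&(abs(q[:,1]-y)<.006);print(y,np.percentile(q[j,2],[5,95]).round(3))
E
```

```text
time_s: 28.2
tcp_pos: [0.5924, 0.2265, 0.1303]
tcp_rot: [0.006, 2.444, -0.014]
force: [0.2, -0.3, -0.3]
grip_width: 0.0008
gripper_force: 0.0
time_s: 28.7
tcp_pos: [0.5692, 0.2288, 0.1203]
tcp_rot: [0.004, 2.439, -0.011]
force: [0.2, 0.1, 3.3]
grip_width: 0.0004
gripper_force: 1.5
time_s: 29.1
tcp_pos: [0.5493, 0.2284, 0.1117]
tcp_rot: [0.003, 2.445, -0.012]
force: [0.2, -0.7, -0.7]
grip_width: 0.0007
gripper_force: 0.0
time_s: 29.6
tcp_pos: [0.4651, 0.2298, 0.2378]
tcp_rot: [0.004, 2.445, -0.012]
force: [0.1, -1.2, 0.6]
grip_width: 0.0003
gripper_force: 0.0
time_s: 30.1
tcp_pos: [0.5229, 0.1325, 0.312]
tcp_rot: [0.012, 2.441, -0.014]
force: [-0.5, 0.8, -0.0]
grip_width: 0.0005
gripper_force: 0.0
t 30.1 tcp [0.5229 0.1325 0.312 ] x [-0.765  0.005 -0.644] z [ 0.644 -0.013 -0.765] F [-0.5  0.8 -0. ] w 0.0005 gf 0.0
[ 0.23 -0.09 -0.69  2.17  0.59  0.47  0.63]
scene (closed,open) +90..-90 [(0, 9), (11, 0), (0, 10), (0, 8), (13, 0), (11, 0)]
side (closed,open) +90..-90 [(0, 4), (9, 0), (0, 7), (0, 8), (10, 0), (11, 0)]
pail [ 0.557 -0.075  0.013] [ 0.664 -0.011  0.09 ]Traceback (most recent call last):
  File "<stdin>", line 7, in <module>
    return _quantile_unchecked(
        a, q, axis, out, overwrite_input, method, keepdims, weights)
    return _ureduce(a,
                    func=_quantile_ureduce_func,
    ...<5 lines>...
                    overwrite_input=overwrite_input,
                    method=method)
    r = func(a, **kwargs)
    result = _quantile(arr,
                       quantiles=q,
    ...<2 lines>...
                       out=out,
                       weights=wgt)
    slices_having_nans = np.isnan(arr[-1, ...])
                                  ~~~^^^^^^^^^
IndexError: index -1 is out of bounds for axis 0 with size 0
```

View pics/end.png

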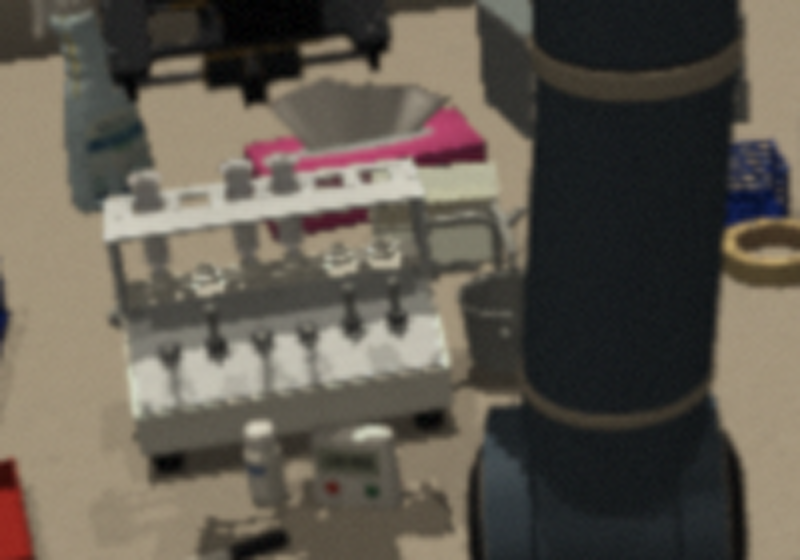

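Levers 1, 3 and 4 from the left, with columns behind them, are down. The other three are up. The pail hangs at (490,320), and vial_b (262,465) and the timer (358,470) stand untouched. Handing in.

```bash
python3 -c "
from workcell import manip
print(manip.finish_job())"
```

```text
the job is handed in; nothing more can be done
None
```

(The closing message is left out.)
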